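Close off a counted batch of lids

TASK

Close off the counted batch at the lid bench: lift the orange divider plate out of its leaning stand and slide it edgewise, handle up, into the narrow middle slot of the blue rack, keeping hold of it until it is fully down. Only then turn the red reset knob on the counter's sloping face anticlockwise, all the way back to its zero stop. Leave the lids, jar, brush, wrench, bottle and mug where they are.

Things in the scene. Friction and masses are not known exactly. Their poses are not given: they have to be found in the camera images.
- counter: Fixed green counter, 155 x 140 mm; origin at the centre of its underside, x to its back, z up. Its face slopes 35 degrees from level, 40 mm high in front (x = -75 mm), 145 mm at the back; outward normal (-0.574, 0, 0.819). The knob's axis leaves the face at (0, 0, 92.5) mm. A grey display head behind the knob (x 45 to 80 mm, 140 mm wide, 215 mm high) calls for a tool tilted along that axis.
- reset_knob (a joint): Knob angle about the face's normal, rad: 0 = zero stop, the white line on the red bar pointing straight up the slope at the red mark (direction (0.819, 0, 0.574) in the counter's frame); grows clockwise seen from outside the face, to 2.8 at most. It stays where it is left; friction 0.05 N m.
- knob_grip (a point): Point on the knob's axis 34 mm out from the face, where to grip. The knob is a black disc 68 mm across and 7 mm thick with a red bar across it, 66 mm long and 16 mm thick, rising to 50 mm from the face.
- rack: Fixed blue and grey rack, 112 mm (x) by 150 mm (y), origin at the centre of its underside, z up. The divider's slot is in its middle, in its y-z plane: 9 mm wide (x), 118 mm long (y), floor 10 mm and mouth 55 mm above the table. Each side of it, at x = +-38 mm, a steel lid stands on edge, up to 87 mm high.
- slot (a point): Centre of the floor of the divider's slot; axes as the rack's.
- stand: Fixed dark steel stand, 120 mm (x) by 140 mm (y), origin at the centre of its underside, z up. Its pocket leans 30 degrees from vertical, top towards -x (direction (-0.5, 0, 0.866)); the pocket's floor is at (30, 0, 22) mm; it is 9 mm wide, 119 mm long (y) and 65 mm deep along the lean. The divider starts in it.
- divider: Loose divider, 0.13 to 0.25 kg: an orange plate 5 mm thick (its x), 110 mm wide (its y), 122 mm high (its z), with a black handle bar on its top edge, 16 mm thick (x), 70 mm long (y), from z = 120 to 158 mm. Origin at the centre of the plate's bottom edge. Both faces and both ends are alike.
- rack_lid_a: Brushed steel lid, 76 mm across and 11 mm thick, standing on edge in the rack; origin at its centre. Leave it.
- rack_lid_b: The same, in the rack's other wide slot. Leave it.
- flat_lid: The same lid lying flat on the table, origin at the centre of its underside. Leave it.
- paste_jar: Jar with yellow cap, 56 mm across, 90 mm high, origin under its centre. Leave it.
- brush: Brush, 160 mm long along its x, about 20 mm high, lying on the table. Leave it.
- wrench: Wrench, 160 mm long along its x, 8 mm high, lying on the table. Leave it.
- spray_bottle: Bottle with red cap, 64 mm across, 190 mm high, origin under its centre. Leave it.
- mug: White mug, 80 mm across, 90 mm high, origin under its centre. Leave it.
Not all that is in view belongs to the job. What is meant by the divider is not turquoise, and is the smaller of those in its own colour.

How it is judged:
By the outcome, as a careful person would: the job done as asked, in the order asked, and still so for the second after the job is handed in, with the robot touching nothing.
It also fails if it takes over 72 s, if anything falls off the work surface, if the arm or the gripper's body presses on something with over 40 N, if the wrist force passes 120 N, or if a joint passes its speed limit or range.

ROBOT

A 7-joint arm with a two-finger parallel gripper is mounted at the origin on the work surface. World frame = base frame: x ahead of the robot, y to its left, z up, the work surface at z = 0. Lengths are in m, angles in rad, forces in N, time in s.
With the tool pointing down it reaches from about 0.4 to 0.875 m from the base axis. Payload 19.3 kg.
Tool frame: the origin (TCP) lies midway between the tips of the shut fingers; the grasp point (between the pads) lies 19 mm behind it; z points along the fingers, y is the line along which they close (so a half turn about z gives the same grasp; the last joint's range is limited). The gripper opens to 85 mm and grips with 20 to 120 N. Pads are 22 mm wide; open, the fingers measure 114 mm over their backs; the gripper's body (76 mm by 85 mm) begins 54 mm behind the grasp point. The pads swing forward as they close: fully open they stand 13 mm farther back than shut.
Start: joints at [-1.419, 0.521, -0.036, 1.599, 0.021, 1.021, -0.113], TCP at [0.138, 0.61, 0.201] pointing down, gripper open.
Joint ranges: [-2.91, 2.91], [-0.3, 2.13], [-1.5, 1.42], [0.17, 2.43], [-1.26, 4.41], [0.16, 1.93], [-2.52, 2.52]. Speed limits (rad/s): [1.89, 1.89, 2.39, 2.39, 3.01, 3.01, 3.01].

INTERFACE

Orientations are given as [roll, pitch, yaw] about the fixed x, y, z axes, in that order (R = Rz(yaw) Ry(pitch) Rx(roll)).
In Python, from workcell import bot gives the robot as it stands.
- The arm moves only by the tool move_arm, never from a script. Its argument "moves" is a list that holds one entry, the list of rows, each a list of 7 numbers: the opening, from 0 (shut) to 1 (fully open), then the shift along the tool's x, y, z in units of 1000 mm (1.0 is 1000 mm), then the turn, a rotation vector about the tool's x, y, z in units of 2 pi rad (1.0 is 2 pi rad). A call has 1 to 5 rows; each row is the pose to reach, as a shift and turn from the pose commanded when the call began, along the tool's axes at that moment, turning the shorter way round; what a row does not reach only later rows make up. A row lasts 1/10 s, in which the tool goes at most 50 mm and 8.59 degrees, less where a joint would pass 70% of its speed; a pose out of reach is approached as far as the arm can. A call with a number of a shift or a turn outside -1 to 1 is refused whole. A call with a gripper value outside its range is refused whole. The fingers move at their own pace and stop on an object; "force" is the grip in N (left out, the last holds). Time passes only in rows, so rows that repeat a pose let the fingers close. It gives the time, the measured TCP pose, the force, the opening and the grip force at its end, in the units of the state.
- bot.observe(): the state, without advancing time (a new reading comes with each control period).
- bot.grab_frame(name): name is "scene" or "side" or "wrist"; returns the picture (384x512x3 uint8, red, green, blue); there is no depth.
- bot.camera_params(name): a dict with "vertical_fov" (degrees; the focal length in pixels is half the picture's height over the tangent of half this angle, whatever the lens; pixels are square), "cx", "cy" (the principal point, pixels), "R" (3x3) and "t" (3): a world point X has camera coordinates R X + t. Camera axes: x right, y down, z forward; pixel columns grow to the right and rows downward; lengths in m; the calibration is good to about 2 mm. A picture is of the moment at which its call begins: read the wrist's pose just before it. camera_params takes no time and is no camera call; for the wrist camera it gives the pose at the moment of the call.
- bot.job_done(): hands the job in; it is judged then, once.
The state is a dict: "clock": time; "qpos": joint angles; "qd": joint speeds; "joint_efforts": joint torques, N m; "position": TCP position; "tool_rot": TCP orientation; "force": force on the tool from outside, world axes, zero at the start; "moment": the same for the moment, N m; "grip_width": finger opening in m; "finger_force": force on a finger pad.
Only numpy, scipy, OpenCV 4.12 (cv2) and the standard library are available. Lean on these libraries where they do the work, as an engineer would, in place of code of your own. Each camera call takes 0.05 s, during which the arm holds its last target. There are 200 camera calls.

## Working session

There is one attempt and no reset: what is moved stays moved. The work goes in short steps, Python scripts to look and compute and a tool call to move; the robot and the scene stay as the last step left them, time stands still between calls to the robot, and variables do not carry over. Pictures are saved under pics/ and viewed, at most 10 in all, crops included, and the job is handed in when it is done.

Besides the shell and the picture viewer there is one more tool, called after "Call:" as name(argument=value, ...), one argument or row to a line, values as JSON. move_arm: Moves the arm, as the interface text tells. Shifts and turns lie within -1 to 1; 1 stands for 1000 mm of shift or 2 pi rad of turn. Its arguments: {"type":"object","properties":{"moves":{"type":"array"},"force":{"type":"number"}},"required":["moves"]}

```bash
ls; mkdir -p pics
python3 - <<'E'
from workcell import bot
import cv2,numpy as np
s=bot.observe();print(s['clock'],s['position'],s['tool_rot'],s['grip_width'])
for n in('scene','side'):
    p=bot.camera_params(n);print(n,p)
    cv2.imwrite(f'pics/{n}0.png',cv2.resize(bot.grab_frame(n)[:,:,::-1],(800,600),interpolation=cv2.INTER_CUBIC))
E
```

```text
pics
0.0 [0.13744355 0.60931098 0.20090441] [-3.14043280e+00  9.70168635e-05  2.91979815e+00] 0.08544255843748857
scene {'vertical_fov': 56.94545402653354, 'cx': 259.12338258334324, 'cy': 188.2008688066434, 'R': array([[ 0.79509175,  0.60620183,  0.01866676],
       [ 0.38693179, -0.48331651, -0.78529544],
       [-0.46702558,  0.63160469, -0.61883973]]), 't': array([-0.36319089, -0.10218197,  1.13951551])}
side {'vertical_fov': 57.581250269262746, 'cx': 254.17836927975515, 'cy': 198.2354274378644, 'R': array([[-0.97638952, -0.21505507, -0.02036701],
       [-0.12969877,  0.65901997, -0.74085822],
       [ 0.17274758, -0.72072463, -0.67135257]]), 't': array([0.44296821, 0.13209408, 0.84060526])}
```

View pics/scene0.png

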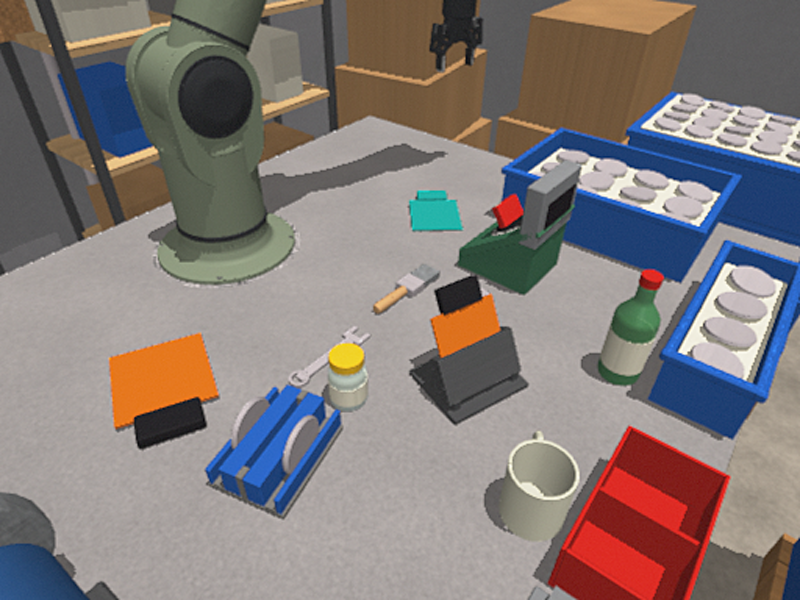

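View pics/side0.png

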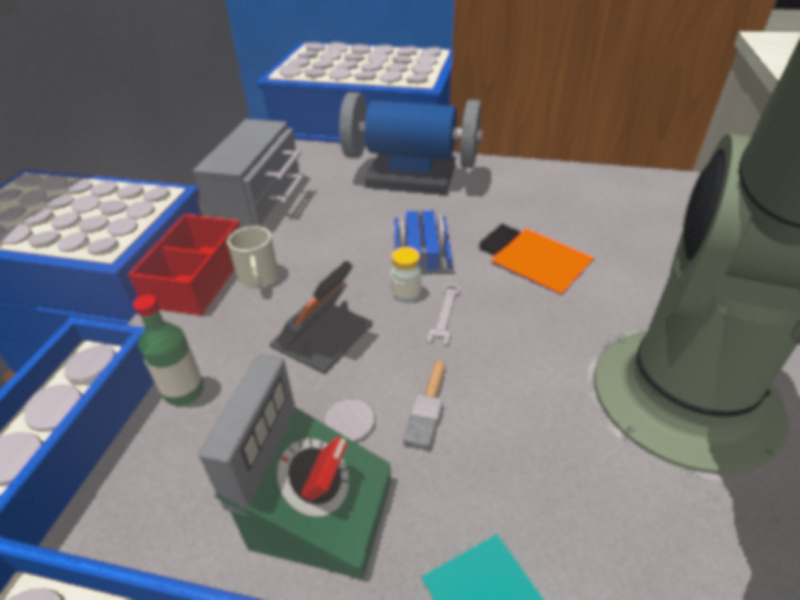

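Candidates: orange plate flat at scene (163,380) (bigger), orange plate in the stand at (467,325) (smaller, leaning in the stand), turquoise plate at (435,212) (wrong colour). So the divider is the one in the stand. I'll confirm it in an enlarged crop, which I'll also use to pick keypoints.

Run:
```python
import cv2,numpy as np
from workcell import bot
a=bot.grab_frame('scene')[:,:,::-1];b=bot.grab_frame('side')[:,:,::-1]
cv2.imwrite('pics/s_raw.png',a);cv2.imwrite('pics/b_raw.png',b)
def t(im,x,y):return cv2.resize(im[y:y+100,x:x+133],(400,300),interpolation=cv2.INTER_CUBIC)
m=np.vstack([np.hstack([t(a,270,95),t(a,245,172)]),np.hstack([t(a,120,238),t(b,125,222)])])
cv2.imwrite('pics/m.png',m)
```

```text
(no output)
```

View pics/m.png

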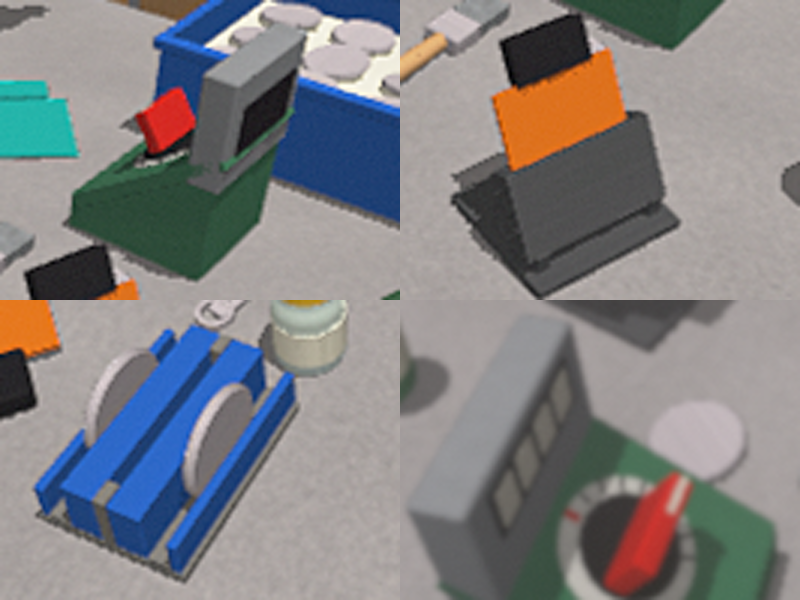

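```bash
cat > h.py <<'E'
import numpy as np,cv2
from scipy.optimize import least_squares
from scipy.spatial.transform import Rotation as Ro
from workcell import bot
def proj(p,X):
    f=192/np.tan(np.radians(p['vertical_fov'])/2);c=np.atleast_2d(X)@np.array(p['R']).T+p['t']
    return c[:,:2]/c[:,2:]*f+[p['cx'],p['cy']]
def pose(q,X): return Ro.from_euler('z',q[2]).apply(np.atleast_2d(X))+[q[0],q[1],0]
def fit(obs,q0):  # obs: list of (cam params, X(mm), uv)
    r=lambda q:np.concatenate([(proj(p,pose(q,np.array(X)/1e3))-uv).ravel() for p,X,uv in obs])
    s=least_squares(r,q0,loss='soft_l1');return s.x,np.round(r(s.x).reshape(-1,2),1)
def pick(p,uv,z):  # world point on plane z
    f=192/np.tan(np.radians(p['vertical_fov'])/2);R=np.array(p['R']);o=-R.T@p['t']
    d=R.T@[(uv[0]-p['cx'])/f,(uv[1]-p['cy'])/f,1];return o+d*(z-o[2])/d[2]
E
python3 - <<'E'
from h import *
S=bot.camera_params('scene');B=bot.camera_params('side')
def tile(l,x,y):return [(np.array(X,float),np.array(uv)/3-1/3+[x,y]) for X,uv in l]
c=tile([((-75,-70,0),(68,222)),((75,-70,0),(196,279)),((45,-70,215),(205,69)),((45,70,215),(272,27)),((80,70,215),(305,37)),((80,-70,215),(240,85))],270,95)
cs=tile([((45,70,215),(107,215)),((80,70,215),(12,200)),((45,-70,215),(170,22)),((-75,-70,40),(375,225))],125,222)
st=tile([((60,-70,0),(140,297)),((60,70,0),(280,222)),((-60,-70,0),(52,200))],245,172)
def dv(x,y,z):return (30+.866*x-.5*z,y,22+.5*x+.866*z)
d=tile([(dv(8,-35,158),(100,40)),(dv(8,35,158),(178,15)),(dv(2.5,-55,122),(93,95)),(dv(2.5,55,122),(210,50))],245,172)
rk=tile([((-56,-75,0),(37,215)),((56,-75,0),(185,280)),((56,75,0),(298,105))],120,238)
P=lambda l,p:[(p,X,uv) for X,uv in l]
for n,o in(('counter sc',P(c,S)),('counter both',P(c,S)+P(cs,B)),('stand',P(st,S)),('stand+div',P(st,S)+P(d,S)),('div',P(d,S)),('rack',P(rk,S))):
    g=pick(S,np.mean([u for _,_,u in o if 1],axis=0),.05)
    q,r=fit(o,[g[0],g[1],0]);print(n,q.round(4));print(r.tolist())
E
```

```text
counter sc [ 0.482   0.3024 -0.0076]
[[-0.5, 1.0], [-0.0, 0.9], [-0.8, 0.5], [0.5, -3.2], [1.2, -3.1], [-0.0, -0.7]]
counter both [ 0.4846  0.2954 -0.0007]
[[-1.0, 2.4], [-0.1, 2.4], [-0.9, 1.8], [0.2, -2.2], [1.0, -2.1], [-0.0, 0.6], [-10.9, 1.4], [-0.5, 2.3], [1.9, -1.4], [1.5, -2.7]]
stand [ 0.5875 -0.0099 -0.3363]
[[0.3, 0.3], [-0.1, 0.1], [-0.2, -0.5]]
stand+div [ 0.5869 -0.0127 -0.3256]
[[-0.2, 1.1], [-0.9, 0.4], [-1.2, 0.3], [2.4, -0.0], [1.3, -1.9], [0.2, 0.1], [-0.5, -1.7]]
div [ 0.5862 -0.0187 -0.3832]
[[1.0, 0.3], [1.0, -0.7], [-1.9, 0.3], [-0.7, -0.1]]
rack [ 0.4606 -0.2861  0.2444]
[[1.0, 0.2], [-0.5, -0.1], [-0.3, 0.1]]
```

```bash
cat >> h.py <<'E'
from scipy.spatial.transform import Slerp
def cur():
    s=bot.observe();return np.array(s['position']),Ro.from_euler('xyz',s['tool_rot'])
def div_pose(q,zl):   # tool on divider in stand, tcp at divider height zl (mm)
    p=pose(q,np.array([30-.5*zl,0,22+.866*zl])/1e3)[0]
    return p,Ro.from_euler('z',q[2])*Ro.from_matrix(np.array([[0,.866,.5],[1,0,0],[0,.5,-.866]]))
def plan(ways,p=None,R=None):  # ways: (pos,Rot,ncalls); prints per-call delta
    if p is None:p,R=cur()
    for P,Q,n in ways:
        sl=Slerp([0,1],Ro.concatenate([R,Q]))
        for k in range(n):
            a=p+(P-p)*k/n;b=p+(P-p)*(k+1)/n;Ra=sl(k/n);Rb=sl((k+1)/n)
            d=Ra.inv().apply(b-a);w=(Ra.inv()*Rb).as_rotvec()/2/np.pi
            print(np.round(np.r_[d,w],4).tolist())
        p,R=P,Q
E
python3 - <<'E'
from h import *
p,R=cur()
P,Q=div_pose([.587,-.0127,-.335],250)
print(P)
via=np.array([.45,.15,.40])
sl=Slerp([0,1],Ro.concatenate([R,Q]))
plan([([.25,.5,.40],R,1),(via,sl(.6),3),(P,Q,1)])
w=bot.camera_params('wrist');Rw=np.array(w['R']);print('cam in tool',R.inv().apply(-Rw.T@w['t']-p),(R.inv().as_matrix()@Rw.T).round(2).tolist(),w['vertical_fov'])
E
```

```text
[0.49728102 0.01853307 0.2385    ]
[-0.1338, -0.0822, -0.1988, 0.0, 0.0, 0.0]
[-0.0907, -0.0991, 0.0001, -0.0125, -0.014, 0.0523]
[-0.1177, -0.0647, 0.0028, -0.0125, -0.014, 0.0523]
[-0.1318, -0.0238, 0.0104, -0.0125, -0.014, 0.0523]
[-0.1206, -0.0543, 0.1676, -0.025, -0.028, 0.1045]
cam in tool [ 0.07904493  0.00125816 -0.17330895] [[-0.0, -0.95, -0.31], [1.0, -0.0, -0.0], [0.0, -0.31, 0.95]] 63.75748945423423
```

Call:
move_arm(
  moves=[
    [[1, -0.134, -0.082, -0.199, 0, 0, 0], [1, -0.134, -0.082, -0.199, 0, 0, 0], [1, -0.134, -0.082, -0.199, 0, 0, 0], [1, -0.134, -0.082, -0.199, 0, 0, 0], [1, -0.134, -0.082, -0.199, 0, 0, 0]],
  ],
)

```text
clock: 0.7
position: [0.2493, 0.5004, 0.3994]
tool_rot: [3.142, -0.0, 2.92]
force: [0.6, 0.7, 0.5]
grip_width: 0.0854
finger_force: 0.0
```

Call:
move_arm(
  moves=[
    [[1, -0.091, -0.099, 0, -0.0125, -0.014, 0.052], [1, -0.091, -0.099, 0, -0.0125, -0.014, 0.052], [1, -0.091, -0.099, 0, -0.0125, -0.014, 0.052], [1, -0.091, -0.099, 0, -0.0125, -0.014, 0.052]],
  ],
)

```text
clock: 1.1
position: [0.3177, 0.3813, 0.3987]
tool_rot: [3.048, 0.074, 2.582]
force: [0.1, 1.4, 0.6]
grip_width: 0.0853
finger_force: 0.0
```

Call:
move_arm(
  moves=[
    [[1, -0.118, -0.065, 0.003, -0.0125, -0.014, 0.052], [1, -0.118, -0.065, 0.003, -0.0125, -0.014, 0.052], [1, -0.118, -0.065, 0.003, -0.0125, -0.014, 0.052], [1, -0.118, -0.065, 0.003, -0.0125, -0.014, 0.052]],
  ],
)

```text
clock: 1.5
position: [0.384, 0.2647, 0.3979]
tool_rot: [2.938, 0.113, 2.246]
force: [-0.2, 0.5, 0.8]
grip_width: 0.0852
finger_force: 0.0
```

Call:
move_arm(
  moves=[
    [[1, -0.132, -0.024, 0.01, -0.0125, -0.014, 0.052], [1, -0.132, -0.024, 0.01, -0.0125, -0.014, 0.052], [1, -0.132, -0.024, 0.01, -0.0125, -0.014, 0.052], [1, -0.132, -0.024, 0.01, -0.0125, -0.014, 0.052]],
  ],
)

```text
clock: 1.9
position: [0.4505, 0.1484, 0.398]
tool_rot: [2.82, 0.113, 1.906]
force: [-0.5, 1.2, 0.0]
grip_width: 0.0856
finger_force: 0.0
```

Run:
```python
from h import *
plan([(*div_pose([.587,-.0127,-.335],290),1)])
```

```text
[-0.1106, -0.0572, 0.1267, -0.0249, -0.0279, 0.1044]
```

Call:
move_arm(
  moves=[
    [[1, -0.111, -0.057, 0.127, -0.025, -0.028, 0.104], [1, -0.111, -0.057, 0.127, -0.025, -0.028, 0.104], [1, -0.111, -0.057, 0.127, -0.025, -0.028, 0.104], [1, -0.111, -0.057, 0.127, -0.025, -0.028, 0.104], [1, -0.111, -0.057, 0.127, -0.025, -0.028, 0.104]],
  ],
)

```text
clock: 2.4
position: [0.4774, 0.0267, 0.2709]
tool_rot: [2.619, 0.004, 1.24]
force: [-0.4, -1.4, 0.3]
grip_width: 0.0855
finger_force: 0.0
```

Run:
```python
from h import *
import pickle
p,R=cur();w=bot.camera_params('wrist');im=bot.grab_frame('wrist')
pickle.dump((p,R.as_quat(),w,im),open('w1.pkl','wb'))
im=im[:,:,::-1].copy()
def dv(x,y,z):return np.array((30+.866*x-.5*z,y,22+.5*x+.866*z))/1e3
q=[.587,-.0127,-.335]
for c in [(x,y,158) for x in(-8,8) for y in(-35,35)]:
    u=proj(w,pose(q,dv(*c)))[0];print(c,u.round(1))
    cv2.circle(im,tuple(u.round().astype(int).tolist()),2,(255,0,255),-1)
cv2.imwrite('pics/w1.png',cv2.resize(im,(800,600),interpolation=cv2.INTER_CUBIC))
```

```text
(-8, -35, 158) [249.2 204.5]
(-8, 35, 158) [249.2 137.9]
(8, -35, 158) [264.4 204.6]
(8, 35, 158) [265.4 138. ]
```

View pics/w1.png

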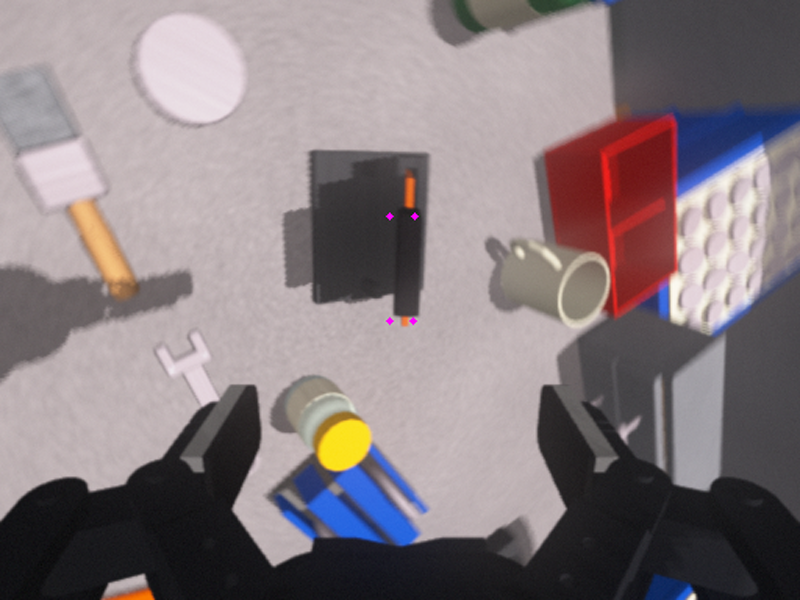

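The wrist view shows the divider's handle at (396–421, 210–316). That is about 4 mm off the prediction along both tool x and tool y, and the yaw agrees. I'll correct and descend along the lean.

Run:
```python
from h import *
P,Q=div_pose([.587,-.0127,-.335],121)
P=P+Q.apply([.0037,.0039,0]);print(P)
plan([(P,Q,1)])
```

```text
[ 5.62601653e-01 -2.88631597e-04  1.28736043e-01]
[0.0015, 0.0061, 0.1682, 0.0002, 0.0002, -0.001]
```

Call:
move_arm(
  moves=[
    [[1, 0.0015, 0.006, 0.045, 0, 0, -0.001], [1, 0.0015, 0.006, 0.09, 0, 0, -0.001], [1, 0.0015, 0.006, 0.135, 0, 0, -0.001], [1, 0.0015, 0.006, 0.168, 0, 0, -0.001], [0.5, 0.0015, 0.006, 0.168, 0, 0, -0.001]],
  ],
  force=60,
)

```text
clock: 2.95
position: [0.5637, 0.0016, 0.1287]
tool_rot: [2.619, 0.01, 1.256]
force: [0.2, -0.3, 0.3]
grip_width: 0.0731
finger_force: 0.0
```

Call:
move_arm(
  moves=[
    [[0, 0, 0, 0, 0, 0, 0], [0, 0, 0, 0, 0, 0, 0], [0, 0, 0, 0, 0, 0, 0], [0, 0, 0, 0, 0, 0, 0], [0, 0, 0, 0, 0, 0, 0]],
  ],
  force=60,
)

```text
clock: 3.45
position: [0.5632, 0.0014, 0.1317]
tool_rot: [2.617, 0.005, 1.252]
force: [-8.3, 2.0, 13.3]
grip_width: 0.0126
finger_force: 58.7
```

Call:
move_arm(
  moves=[
    [[0, 0, 0, -0.02, 0, 0, 0], [0, 0, 0, -0.045, 0, 0, 0], [0, 0, 0, -0.07, 0, 0, 0], [0, 0, 0, -0.095, 0, 0, 0], [0, 0, 0, -0.12, 0, 0, 0]],
  ],
  force=80,
)

```text
clock: 3.95
position: [0.505, 0.0208, 0.2356]
tool_rot: [2.619, 0.005, 1.252]
force: [-0.5, -0.2, -3.3]
grip_width: 0.0109
finger_force: 78.1
```

Run:
```python
from h import *
a=bot.grab_frame('scene')[:,:,::-1];b=bot.grab_frame('side')[:,:,::-1]
s=bot.observe();print(s['position'],s['tool_rot'],s['force'],s['grip_width'],s['finger_force'])
P=np.array(s['position']);uv=[proj(bot.camera_params(n),P)[0].astype(int) for n in('scene','side')];print(uv)
t=lambda im,u:cv2.resize(im[max(u[1]-100,0):u[1]+100,max(u[0]-66,0):u[0]+67],(400,600),interpolation=cv2.INTER_CUBIC)
cv2.imwrite('pics/lift.png',np.hstack([t(a,uv[0]),t(b,uv[1])]))
```

```text
[0.50591283 0.02133018 0.23716827] [2.61604734e+00 2.37980767e-03 1.25287152e+00] [ 0.70823841  0.16302922 -2.36905989] 0.010941895739941875 78.19442701293156
[array([285, 140]), array([226, 154])]
```

View pics/lift.png

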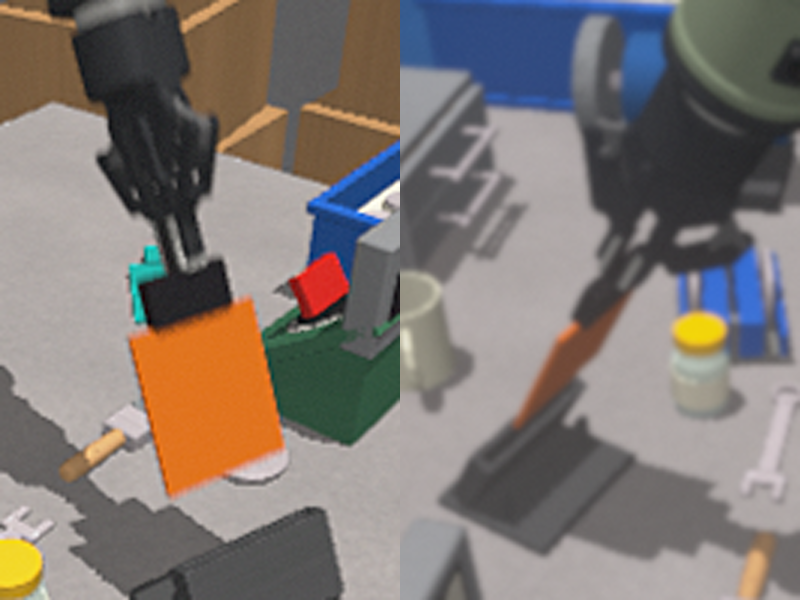

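The divider is held squarely: handle at (185,290) in the left tile, plate clear of the stand. Next I'll carry it above the rack and turn it upright.

Run:
```python
from h import *
plan([(np.array([.4606,-.2861,.25]),Ro.from_euler('xyz',[np.pi,0,np.pi/2+.244]),2)])
```

```text
[-0.1531, 0.026, 0.0081, 0.0407, 0.0119, -0.0436]
[-0.1546, -0.0163, -0.0049, 0.0407, 0.0119, -0.0436]
```

Call:
move_arm(
  moves=[
    [[0, -0.04, 0.007, -0.01, 0.01, 0.003, -0.011], [0, -0.08, 0.013, -0.01, 0.02, 0.006, -0.022], [0, -0.12, 0.02, 0, 0.03, 0.009, -0.033], [0, -0.153, 0.026, 0.008, 0.0407, 0.0119, -0.0436]],
  ],
)

```text
clock: 4.45
position: [0.49, -0.0584, 0.2398]
tool_rot: [2.773, 0.059, 1.39]
force: [0.2, 0.6, -2.4]
grip_width: 0.0109
finger_force: 78.2
```

Call:
move_arm(
  moves=[
    [[0, -0.04, -0.004, -0.001, 0.01, 0.003, -0.011], [0, -0.08, -0.008, -0.002, 0.02, 0.006, -0.022], [0, -0.12, -0.012, -0.003, 0.03, 0.009, -0.033], [0, -0.1546, -0.0163, -0.0049, 0.0407, 0.0119, -0.0436], [0, -0.1546, -0.0163, -0.0049, 0.0407, 0.0119, -0.0436]],
  ],
)

```text
clock: 4.95
position: [0.4454, -0.2083, 0.2475]
tool_rot: [3.046, 0.049, 1.674]
force: [0.5, 0.5, -1.9]
grip_width: 0.011
finger_force: 78.4
```

Run:
```python
from h import *
import pickle
p,R=cur();W=bot.camera_params('wrist')
ims={n:bot.grab_frame(n)[:,:,::-1] for n in('wrist','scene')}
s=bot.observe();print(s['clock'],s['position'],s['tool_rot'],s['force'],s['grip_width'])
pickle.dump((p,R.as_quat(),W,ims),open('w2.pkl','wb'))
S=bot.camera_params('scene')
X=[R.apply(np.array([y,x,121-z])/1e3)+p for x,y,z in[(0,-55,0),(0,55,0),(0,55,122),(0,-55,122)]]
print('pred scene',proj(S,X).round(1).tolist(),'wrist',proj(W,X).round(1).tolist())
q=[.4606,-.2861,.2444]
print('rack wrist',proj(W,pose(q,np.array([[-56,-75,0],[56,-75,0],[56,75,0],[-56,75,0],[0,-59,55],[0,59,55]])/1e3)).round(1).tolist())
a=cv2.resize(ims['wrist'],(512,384));a=ims['wrist'][84:384,100:300];b=ims['scene'][130:330,80:280][:, :]
cv2.imwrite('pics/r1.png',np.hstack([cv2.resize(a,(400,600),interpolation=cv2.INTER_CUBIC),cv2.resize(ims['scene'][140:340,115:248],(400,600),interpolation=cv2.INTER_CUBIC)]))
```

```text
5.05 [ 0.44434646 -0.21130892  0.24750574] [3.04593807 0.05107362 1.66687468] [-0.26113256  0.85133319 -2.03198099] 0.010529367853304217
pred scene [[177.8, 243.0], [213.1, 212.4], [206.3, 161.9], [166.3, 189.4]] wrist [[254.5, 224.9], [254.4, 116.9], [254.2, 136.0], [254.4, 301.8]]
rack wrist [[214.3, 245.4], [286.0, 233.3], [275.2, 138.3], [194.1, 151.0], [252.0, 249.7], [238.5, 167.3]]
```

View pics/r1.png

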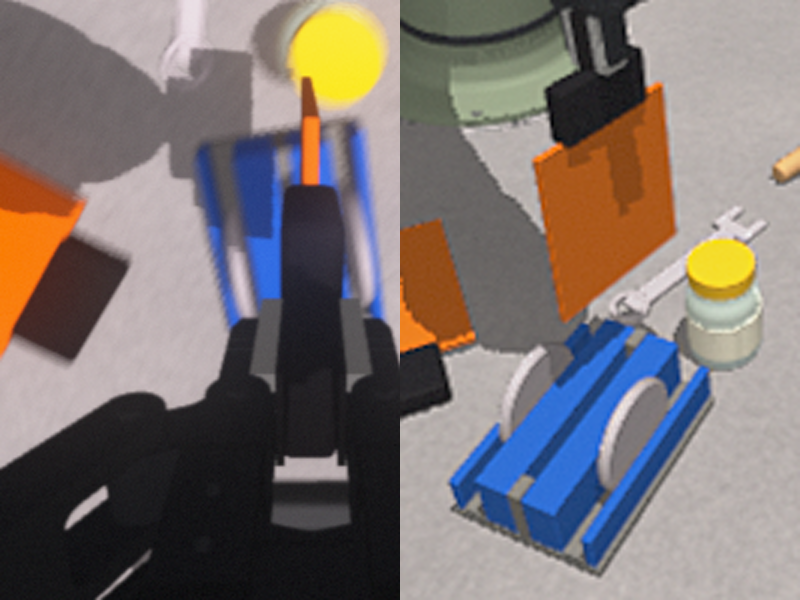

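Run:
```python
from h import *
s=bot.observe();print(s['clock'],s['position'],s['tool_rot'],s['qpos'].round(3),np.round(s['qd'],3))
plan([(np.array([.4606,-.2861,.25]),Ro.from_euler('xyz',[np.pi,0,np.pi/2+.244]),1)])
```

```text
5.05 [ 0.44434646 -0.21130892  0.24750574] [3.04593807 0.05107362 1.66687468] [ 0.111  0.195  0.241  1.985 -0.054  0.859  0.477] [-0.062 -0.02  -0.054  0.051  0.018 -0.05  -0.151]
[-0.076, 0.0088, 0.0022, 0.0146, 0.0092, -0.0231]
```

```bash
cat >> h.py <<'E'
def quad(im,near):  # orange component nearest `near` -> 4 corners
    h=cv2.cvtColor(im,cv2.COLOR_RGB2HSV);m=((h[:,:,0]>6)&(h[:,:,0]<19)&(h[:,:,1]>170)&(h[:,:,2]>60)).astype('uint8')
    n,l,st,c=cv2.connectedComponentsWithStats(m);i=min([k for k in range(1,n) if st[k,4]>150],key=lambda k:np.hypot(*(c[k]-near)))
    k,_=cv2.findContours((l==i).astype('uint8'),cv2.RETR_EXTERNAL,cv2.CHAIN_APPROX_NONE)
    k=cv2.convexHull(k[0]);q=cv2.approxPolyN(k,4,ensure_convex=True).reshape(-1,2) if hasattr(cv2,'approxPolyN') else cv2.boxPoints(cv2.minAreaRect(k))
    return q.astype(float),st[i,4]
def plate(names=('scene','side')):  # tool-frame fit of plate: shift(mm) along tool x,y,z and rotvec
    p,R=cur();obs=[]
    L=np.array([(y,0,121-z) for y,z in[(-55,0),(55,0),(55,122),(-55,122)]])/1e3
    for n in names:
        c=bot.camera_params(n);pr=proj(c,R.apply(L)+p);q,a=quad(bot.grab_frame(n),pr.mean(0))
        from scipy.optimize import linear_sum_assignment as lsa
        D=np.linalg.norm((pr-pr.mean(0))[:,None]-(q-q.mean(0))[None],axis=2);j=lsa(D)[1]
        print(n,a,pr.round(1).tolist(),q[j].round(1).tolist());obs.append((c,q[j]))
    def r(v):
        X=R.apply(Ro.from_rotvec(v[3:]).apply(L-[0,0,0])+v[:3])+p
        return np.r_[np.concatenate([(proj(c,X)-q).ravel() for c,q in obs]),v[3:]*30]
    s=least_squares(r,np.zeros(6),loss='soft_l1',f_scale=2,x_scale=[.01]*3+[.05]*3);print('shift mm',(s.x[:3]*1e3).round(1),'rot deg',np.degrees(s.x[3:]).round(1),'res',r(s.x).round(1)[:-3].tolist())
    return s.x
E
python3 -c "
from h import *
plate();plate(('scene',));plate(('side',))"
```

```text
scene 2194 [[175.9, 243.7], [211.8, 213.1], [205.0, 162.5], [164.3, 189.9]] [[171.0, 247.0], [207.0, 217.0], [202.0, 166.0], [160.0, 192.0]]
side 1361 [[270.4, 129.4], [266.9, 152.3], [271.6, 113.3], [275.0, 91.5]] [[313.0, 165.0], [358.0, 187.0], [380.0, 165.0], [336.0, 146.0]]
shift mm [  85.9 -129.6   90.8] rot deg [-3.1  0.3 -0.1] res [-2.2, -13.1, -8.3, -7.4, -12.0, 2.1, -3.2, -1.7, -6.8, 12.1, -52.3, 16.8, -63.1, 5.3, -19.5, -2.1]
scene 2168 [[177.9, 242.8], [213.4, 212.4], [206.6, 161.9], [166.4, 189.2]] [[174.0, 246.0], [210.0, 215.0], [204.0, 165.0], [163.0, 192.0]]
shift mm [-7.1 -1.7  2.9] rot deg [ 0.6 -0.4  0. ] res [0.0, -0.2, 0.1, 0.3, -0.2, -0.2, -0.0, 0.2]
side 1363 [[269.7, 130.3], [266.3, 153.3], [271.0, 114.3], [274.3, 92.3]] [[313.0, 165.0], [358.0, 187.0], [380.0, 165.0], [336.0, 146.0]]
shift mm [ 166.  -202.8   -1.3] rot deg [  4.9 -21.  -66.9] res [5.8, 1.2, -1.5, 1.7, -0.7, -0.2, 0.0, -6.5]
```

Run:
```python
from h import *
P,Q=np.array([.4606,-.2861,.25]),Ro.from_euler('xyz',[np.pi,0,np.pi/2+.244])
plan([(P+Q.apply([.0071,.0017,0]),Q,1)])
import pickle
im=pickle.load(open('w2.pkl','rb'))[3]['scene'];S=bot.camera_params('scene')
x0,y0=128,240;k=6
c=cv2.resize(im[y0:y0+100,x0:x0+125],None,fx=k,fy=k,interpolation=cv2.INTER_CUBIC)
q=[.4606,-.2861,.2444]
def line(L,col):
    u=(proj(S,pose(q,np.array(L)/1e3))-[x0,y0]+.5)*k;cv2.polylines(c,[u.round().astype(int)],True,col,1)
line([[-56,-75,0],[56,-75,0],[56,75,0],[-56,75,0]],(0,255,255))
line([[-4.5,-59,55],[4.5,-59,55],[4.5,59,55],[-4.5,59,55]],(255,0,255))
cv2.imwrite('pics/rk.png',c)
```

```text
[-0.0738, 0.0078, 0.0018, 0.0148, 0.009, -0.0225]
```

View pics/rk.png

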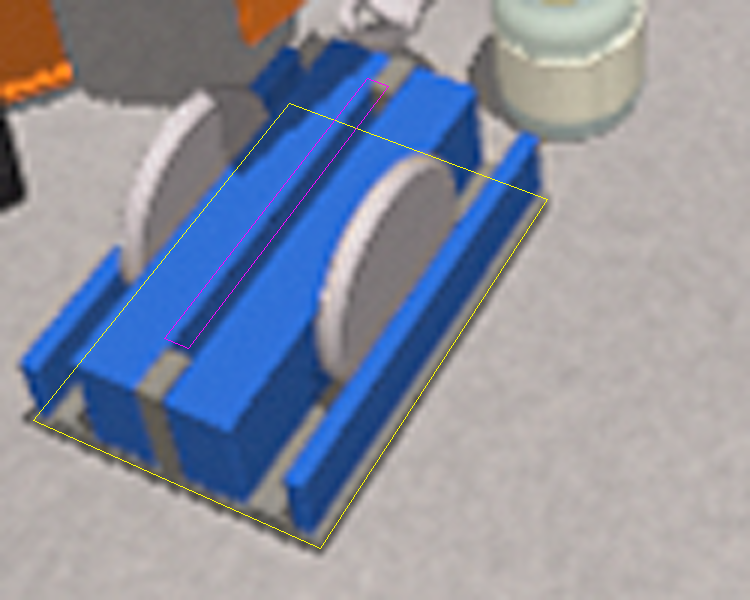

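The overlay shows the fitted rack base (yellow) and slot mouth (magenta) landing on the real edges. The slot runs from (178,348) to (377,84), within about 1–2 mm.

Call:
move_arm(
  moves=[
    [[0, -0.037, 0.004, 0.001, 0.0074, 0.0045, -0.0113], [0, -0.074, 0.008, 0.002, 0.0148, 0.009, -0.0225], [0, -0.074, 0.008, 0.002, 0.0148, 0.009, -0.0225], [0, -0.074, 0.008, 0.002, 0.0148, 0.009, -0.0225], [0, -0.074, 0.008, 0.002, 0.0148, 0.009, -0.0225]],
  ],
)

```text
clock: 5.75
position: [0.4607, -0.2783, 0.2501]
tool_rot: [3.141, 0.0, 1.815]
force: [-0.6, -0.3, -2.5]
grip_width: 0.0108
finger_force: 78.6
```

Call:
move_arm(
  moves=[
    [[0, 0, 0, 0, 0, 0, 0], [0, 0, 0, 0, 0, 0, 0], [0, 0, 0, 0, 0, 0, 0]],
  ],
)

```text
clock: 6.05
position: [0.4607, -0.2792, 0.2506]
tool_rot: [3.141, 0.001, 1.815]
force: [-0.6, 0.3, -2.7]
grip_width: 0.011
finger_force: 78.6
```

Run:
```python
from h import *
Q=Ro.from_euler('xyz',[np.pi,0,np.pi/2+.244])
for i in range(3):
    s=bot.observe();print(s['clock'],s['position'].round(4),s['tool_rot'].round(4),s['qpos'].round(3))
    v=plate(('scene',))
    p,R=cur();c=R.apply(v[:3]+np.array([0,0,.121]))+p
    Rp=R*Ro.from_rotvec(v[3:])
    print('plate bottom centre',c.round(4),'err to slot, tool axes mm',(1e3*Q.inv().apply([.4606,-.2861,0]-c)).round(1),'rot err deg',np.degrees((Rp.inv()*Q).as_rotvec()).round(1))
```

```text
6.05 [ 0.4607 -0.2792  0.2506] [3.1407e+00 6.0000e-04 1.8148e+00] [ 0.244  0.338  0.25   1.78  -0.096  1.034  0.773]
scene 2122 [[154.6, 267.3], [188.2, 227.4], [180.9, 178.4], [141.7, 216.6]] [[151.0, 271.0], [185.0, 231.0], [179.0, 181.0], [138.0, 220.0]]
shift mm [-10.2   2.   -1.9] rot deg [ 0.5 -0.5  0.1] res [-0.2, 0.2, 0.4, -0.3, -0.4, 0.2, 0.2, -0.1]
plate bottom centre [ 0.4652 -0.2887  0.1315] err to slot, tool axes mm [  3.6  -3.8 131.5] rot err deg [-0.5  0.6 -0.1]
6.1 [ 0.4607 -0.2793  0.2506] [3.1407e+00 5.0000e-04 1.8146e+00] [ 0.244  0.338  0.25   1.78  -0.096  1.034  0.773]
scene 2122 [[154.5, 267.3], [188.1, 227.5], [180.9, 178.5], [141.7, 216.7]] [[150.0, 271.0], [185.0, 231.0], [179.0, 181.0], [138.0, 220.0]]
shift mm [-11.1   2.9  -3.2] rot deg [ 0.9 -0.6  0.3] res [0.1, 0.2, 0.1, -0.2, -0.2, 0.2, -0.0, -0.2]
plate bottom centre [ 0.4663 -0.2895  0.1327] err to slot, tool axes mm [  4.7  -4.7 132.7] rot err deg [-0.9  0.7 -0.4]
6.15 [ 0.4607 -0.2794  0.2505] [3.1409e+00 5.0000e-04 1.8145e+00] [ 0.244  0.339  0.25   1.78  -0.096  1.034  0.773]
scene 2130 [[154.5, 267.4], [188.1, 227.5], [180.9, 178.5], [141.6, 216.7]] [[151.0, 271.0], [185.0, 231.0], [179.0, 182.0], [138.0, 220.0]]
shift mm [-6.8 -1.1  2.5] rot deg [ 0.4 -0.6  0.4] res [-0.2, -0.0, 0.4, 0.0, -0.4, -0.1, 0.3, 0.1]
plate bottom centre [ 0.4614 -0.2864  0.127 ] err to slot, tool axes mm [  0.5  -0.7 127. ] rot err deg [-0.3  0.6 -0.4]
```

Run:
```python
from h import *
Q=Ro.from_euler('xyz',[np.pi,0,np.pi/2+.244])
plan([(np.array([.4606,-.2861,.187])+Q.apply([.0075,0,0]),Q,1)])
```

```text
[0.0011, -0.0017, 0.0635, 0.0001, 0.0001, -0.0001]
```

Call:
move_arm(
  moves=[
    [[0, 0.001, -0.0017, 0.03, 0, 0, 0], [0, 0.001, -0.0017, 0.06, 0, 0, 0], [0, 0.001, -0.0017, 0.0635, 0, 0, 0], [0, 0.001, -0.0017, 0.0635, 0, 0, 0], [0, 0.001, -0.0017, 0.0635, 0, 0, 0]],
  ],
)

```text
clock: 6.7
position: [0.4594, -0.2795, 0.1882]
tool_rot: [3.14, 0.001, 1.814]
force: [-0.4, 0.3, -1.6]
grip_width: 0.0104
finger_force: 78.6
```

Run:
```python
from h import *
s=bot.observe();print(s['position'],s['tool_rot'],s['force'])
W=bot.camera_params('wrist');w=bot.grab_frame('wrist')[:,:,::-1];p,R=cur()
a=bot.grab_frame('scene')[:,:,::-1];b=bot.grab_frame('side')[:,:,::-1]
q=[.4606,-.2861,.2444];M=np.array([[-4.5,-59,55],[4.5,-59,55],[4.5,59,55],[-4.5,59,55]])/1e3
print('slot wrist',proj(W,pose(q,M)).round(1).tolist())
u=proj(W,pose(q,M[2:])).mean(0);v=proj(bot.camera_params('side'),pose(q,M)).mean(0);print(u,v)
t=lambda im,x,y,w_,h_,W_,H_:cv2.resize(im[y:y+h_,x:x+w_],(W_,H_),interpolation=cv2.INTER_CUBIC)
i=lambda z:int(max(z,0))
print('wrist crop',i(u[0]-40),i(u[1]-40),'side crop',i(v[0]-50),i(v[1]-50))
cv2.imwrite('pics/h.png',np.hstack([t(w,i(u[0]-40),i(u[1]-40),80,120,400,600),np.vstack([t(a,120,208,133,100,400,300),t(b,i(v[0]-66),i(v[1]-50),133,100,400,300)])]))
```

```text
[ 0.45940445 -0.27948789  0.18815184] [3.14001725e+00 1.34801649e-03 1.81411887e+00] [-0.3817845   0.29805349 -1.6476957 ]
slot wrist [[249.9, 229.0], [258.1, 229.0], [258.3, 118.4], [249.0, 118.5]]
[253.67654032 118.44978364] [271.43253171 148.33500244]
wrist crop 213 78 side crop 221 98
```

View pics/h.png

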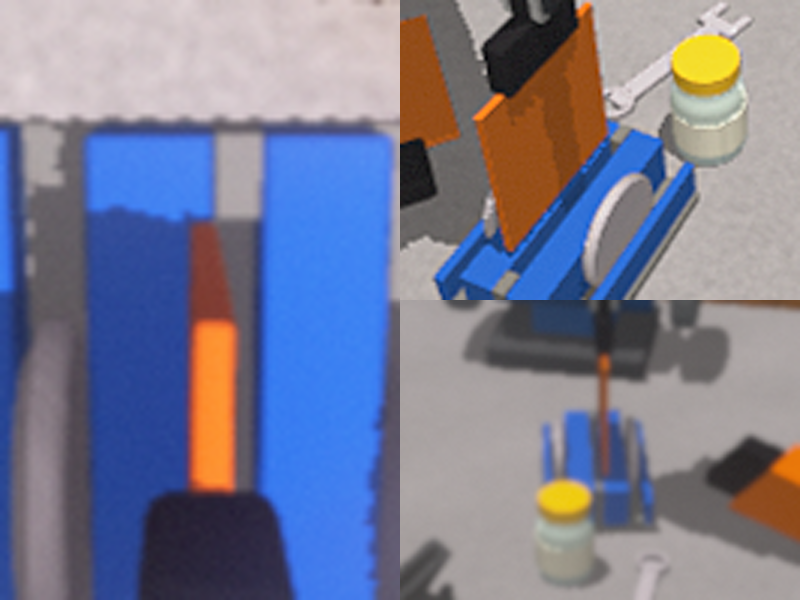

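In the close wrist view (left tile) the plate's bottom corner is at u≈203 and the slot centre at u≈239. So the plate must go about 6.9 mm towards tool +y, including about 0.6° of tilt. Lengthwise it is already nearly centred.

Call:
move_arm(
  moves=[
    [[0, -0.0008, 0.0056, 0, -0.0017, 0, 0], [0, -0.0008, 0.0056, 0, -0.0017, 0, 0], [0, -0.0008, 0.0056, 0, -0.0017, 0, 0], [0, -0.0008, 0.0056, 0, -0.0017, 0, 0], [0, -0.0008, 0.0056, 0, -0.0017, 0, 0]],
  ],
)

```text
clock: 7.35
position: [0.4644, -0.2785, 0.1868]
tool_rot: [3.131, 0.0, 1.814]
force: [-0.3, 0.0, -2.3]
grip_width: 0.0108
finger_force: 78.6
```

Run:
```python
from h import *
s=bot.observe();print(s['clock'],s['position'],s['tool_rot'],s['force'])
w=bot.grab_frame('wrist')[:,:,::-1]
cv2.imwrite('pics/h2.png',cv2.resize(w[78:198,213:313],(500,600),interpolation=cv2.INTER_CUBIC))
```

```text
7.35 [ 0.46436373 -0.27851736  0.18684031] [3.13062698e+00 3.41771030e-04 1.81422563e+00] [-0.32702967  0.03976307 -2.32699402]
```

View pics/h2.png

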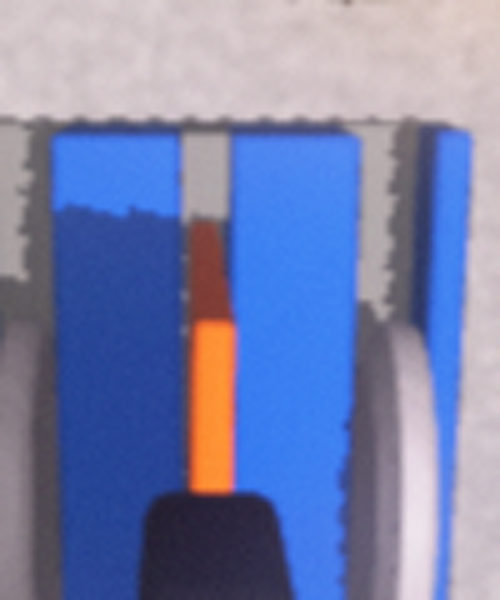

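The plate's bottom (u 191–216) now sits inside the slot (u 182–230), so I'm descending while watching the force.

Call:
move_arm(
  moves=[
    [[0, 0, 0, 0.007, 0, 0, 0], [0, 0, 0, 0.014, 0, 0, 0], [0, 0, 0, 0.02, 0, 0, 0], [0, 0, 0, 0.02, 0, 0, 0]],
  ],
)

```text
clock: 7.8
position: [0.4642, -0.2782, 0.1657]
tool_rot: [3.132, -0.001, 1.814]
force: [-0.7, 0.6, -2.9]
grip_width: 0.0108
finger_force: 78.6
```

Call:
move_arm(
  moves=[
    [[0, 0, 0, 0.008, 0, 0, 0], [0, 0, 0, 0.016, 0, 0, 0], [0, 0, 0, 0.023, 0, 0, 0], [0, 0, 0, 0.028, 0, 0, 0], [0, 0, 0, 0.028, 0, 0, 0]],
  ],
)

```text
clock: 8.3
position: [0.4646, -0.2782, 0.138]
tool_rot: [3.132, -0.0, 1.814]
force: [-0.8, -0.6, -2.9]
grip_width: 0.0112
finger_force: 78.6
```

Call:
move_arm(
  moves=[
    [[0, 0, 0, 0.002, 0, 0, 0], [0, 0, 0, 0.004, 0, 0, 0], [0, 0, 0, 0.005, 0, 0, 0], [0, 0, 0, 0.005, 0, 0, 0]],
  ],
)

```text
clock: 8.7
position: [0.4673, -0.2794, 0.1362]
tool_rot: [3.126, 0.004, 1.814]
force: [-0.9, 0.4, 29.6]
grip_width: 0.0109
finger_force: 86.2
```

Run:
```python
from h import *
S=bot.camera_params('scene');im=bot.grab_frame('scene')
q=[.4606,-.2861,.2444]
for z in(132,140):
  pr=proj(S,pose(q,np.array([[0,-55,z],[0,55,z]])/1e3));print(z,pr.round(1).tolist())
qd,a=quad(im,pr.mean(0)+[0,15]);print(a,qd.tolist())
s=bot.observe();print(s['force'],s['moment'],s['position'])
c=cv2.resize(im[170:320,120:270,::-1],(600,600),interpolation=cv2.INTER_CUBIC)
cv2.imwrite('pics/in.png',c)
```

```text
132 [[151.2, 268.8], [185.4, 228.4]]
140 [[150.4, 265.8], [185.0, 225.5]]
1042 [[192.0, 256.0], [160.0, 298.0], [153.0, 268.0], [188.0, 229.0]]
[-0.31585125  0.84389624 29.38857305] [0.32786229 0.09118402 0.03752911] [ 0.4672142  -0.27936969  0.13624574]
```

View pics/in.png

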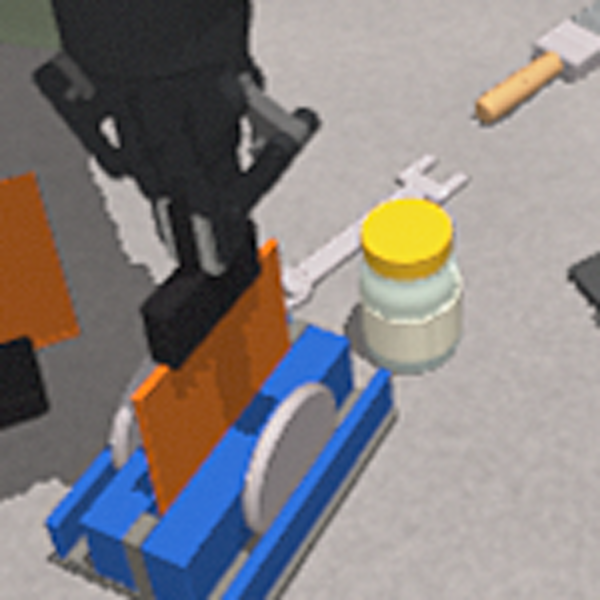

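The divider is down: its top corners, at (153,268) and (188,229), match the prediction for a plate on the slot floor, and the contact force is steady at 29 N. I'll ease the load, release and retreat.

Call:
move_arm(
  moves=[
    [[0, 0, 0, -0.003, 0, 0, 0], [0, 0, 0, -0.003, 0, 0, 0], [0.5, 0, 0, -0.003, 0, 0, 0], [1, 0, 0, -0.003, 0, 0, 0], [1, 0, 0, -0.003, 0, 0, 0]],
  ],
  force=40,
)

```text
clock: 9.25
position: [0.4649, -0.2783, 0.1367]
tool_rot: [3.131, 0.0, 1.814]
force: [-0.7, 0.1, -0.1]
grip_width: 0.0536
finger_force: 0.0
```

Call:
move_arm(
  moves=[
    [[1, 0, 0, 0, 0, 0, 0], [1, 0, 0, 0, 0, 0, 0], [1, 0, 0, -0.03, 0, 0, 0], [1, 0, 0, -0.08, 0, 0, 0], [1, 0, 0, -0.13, 0, 0, 0]],
  ],
)

```text
clock: 9.75
position: [0.4629, -0.2786, 0.2682]
tool_rot: [3.132, -0.0, 1.814]
force: [0.8, -0.1, -0.2]
grip_width: 0.0853
finger_force: 0.0
```

Run:
```python
from h import *
S=bot.camera_params('scene');im=bot.grab_frame('scene');print(quad(im,[173,263]))
s=bot.observe();print(s['position'],s['tool_rot'],s['force'],s['grip_width'])
# knob hover
n=np.array([-.574,0,.819]);c=np.array([.484,.300,0])
def kp(out,th,yaw=0.):  # tool aligned with bar at knob angle th; tcp `out` m from face
    e1=np.array([.819,0,.574]);b=Ro.from_rotvec(-n*th).apply(e1)  # bar direction
    z=-n;y=np.cross(z,b);M=np.stack([b,y,z],1);return c+[0,0,.0925]+n*out,Ro.from_matrix(M)
for th in(2,0):
    P,Q=kp(.2,th);print(th,P,Q.as_matrix().round(2).tolist())
```

```text
(array([[192., 256.],
       [160., 298.],
       [152., 268.],
       [187., 228.]]), np.int32(1101))
[ 0.46539131 -0.28029084  0.27626676] [3.12370766 0.00568042 1.81335888] [ 0.99826896 -0.91497602  9.89507152] 0.08564503369823011
2 [0.3692 0.3    0.2563] [[-0.34, -0.74, 0.57], [-0.91, 0.42, -0.0], [-0.24, -0.52, -0.82]]
0 [0.3692 0.3    0.2563] [[0.82, 0.0, 0.57], [0.0, -1.0, 0.0], [0.57, 0.0, -0.82]]
```

```bash
cat >> h.py <<'E'
def kp(out,th,q=(.484,.300,0.),off=(0,0,0)):
    """tool pose on knob axis, TCP `out` m from face, tool x = -bar direction at knob angle th"""
    n=np.array([-.5736,0,.8192]);e=np.array([.8192,0,.5736]);b=Ro.from_rotvec(-n*th).apply(e)
    y=np.cross(-n,b);Z=Ro.from_euler('z',q[2])
    return Z.apply(np.array([0,0,.0925])+n*out)+[q[0],q[1],0],Z*Ro.from_matrix(np.stack([-b,-y,-n],1))
E
python3 - <<'E'
from h import *
S=bot.camera_params('scene');q=[.4606,-.2861,.2444]
print('near/far corner at mouth',proj(S,pose(q,np.array([[2,-55,55],[2,55,55]])/1e3)).round(1).tolist())
p,R=cur();print(p)
P,Q=kp(.2,1.0)
sl=Slerp([0,1],Ro.concatenate([R,Q]))
plan([(np.array([.44,-.15,.33]),R,1),(np.array([.40,.1,.33]),sl(.5),2),(P,Q,2)])
E
```

```text
near/far corner at mouth [[159.0, 295.4], [190.2, 254.7]]
[ 0.46539131 -0.28029084  0.27626676]
[0.1323, 0.0076, -0.0544, 0.0, 0.0, 0.0]
[0.1261, 0.0106, -0.0005, -0.0218, -0.0093, -0.0127]
[0.1247, 0.021, -0.0057, -0.0218, -0.0093, -0.0127]
[0.1028, 0.016, 0.0277, -0.0218, -0.0093, -0.0127]
[0.1029, 0.0206, 0.0242, -0.0218, -0.0093, -0.0127]
```

Call:
move_arm(
  moves=[
    [[1, 0.132, 0.008, -0.054, 0, 0, 0], [1, 0.132, 0.008, -0.054, 0, 0, 0], [1, 0.132, 0.008, -0.054, 0, 0, 0], [1, 0.132, 0.008, -0.054, 0, 0, 0]],
  ],
)

```text
clock: 10.2
position: [0.4394, -0.1446, 0.323]
tool_rot: [3.127, 0.0, 1.82]
force: [1.5, 0.6, -0.6]
grip_width: 0.0854
finger_force: 0.0
```

Call:
move_arm(
  moves=[
    [[1, 0.126, 0.011, 0, -0.022, -0.009, -0.013], [1, 0.126, 0.011, 0, -0.022, -0.009, -0.013], [1, 0.126, 0.011, 0, -0.022, -0.009, -0.013], [1, 0.126, 0.011, 0, -0.022, -0.009, -0.013]],
  ],
)

```text
clock: 10.6
position: [0.4188, -0.021, 0.3212]
tool_rot: [2.994, 0.063, 1.896]
force: [1.0, 0.6, 0.1]
grip_width: 0.0857
finger_force: 0.0
```

Call:
move_arm(
  moves=[
    [[1, 0.125, 0.021, -0.006, -0.022, -0.009, -0.013], [1, 0.125, 0.021, -0.006, -0.022, -0.009, -0.013], [1, 0.125, 0.021, -0.006, -0.022, -0.009, -0.013], [1, 0.125, 0.021, -0.006, -0.022, -0.009, -0.013]],
  ],
)

```text
clock: 11.0
position: [0.3985, 0.1038, 0.3223]
tool_rot: [2.862, 0.136, 1.963]
force: [-0.3, -0.4, 0.9]
grip_width: 0.0855
finger_force: 0.0
```

Run:
```python
from h import *
s=bot.observe();print(s['clock'],s['position'],s['tool_rot'],s['qpos'].round(2))
plan([(*kp(.2,1.0),2)])
```

```text
11.0 [0.39847818 0.10375121 0.32227628] [2.86234561 0.13568385 1.96299697] [-0.28 -0.13 -0.24  2.15  0.18  0.86 -0.21]
[0.0998, 0.0177, 0.0255, -0.0217, -0.0103, -0.0122]
[0.0998, 0.0221, 0.0217, -0.0217, -0.0103, -0.0122]
```

Call:
move_arm(
  moves=[
    [[1, 0.05, 0.009, 0.013, -0.011, -0.005, -0.006], [1, 0.1, 0.018, 0.0255, -0.0217, -0.0103, -0.0122], [1, 0.1, 0.018, 0.0255, -0.0217, -0.0103, -0.0122], [1, 0.1, 0.018, 0.0255, -0.0217, -0.0103, -0.0122]],
  ],
)

```text
clock: 11.4
position: [0.3842, 0.201, 0.288]
tool_rot: [2.737, 0.223, 2.014]
force: [-0.5, -0.6, 0.9]
grip_width: 0.0852
finger_force: 0.0
```

Call:
move_arm(
  moves=[
    [[1, 0.05, 0.011, 0.01, -0.011, -0.005, -0.006], [1, 0.1, 0.022, 0.0217, -0.0217, -0.0103, -0.0122], [1, 0.1, 0.022, 0.0217, -0.0217, -0.0103, -0.0122], [1, 0.1, 0.022, 0.0217, -0.0217, -0.0103, -0.0122], [1, 0.1, 0.022, 0.0217, -0.0217, -0.0103, -0.0122]],
  ],
)

```text
clock: 11.9
position: [0.3706, 0.2972, 0.2552]
tool_rot: [2.614, 0.316, 2.052]
force: [0.5, -0.6, 0.3]
grip_width: 0.0856
finger_force: 0.0
```

Run:
```python
from h import *
s=bot.observe();print(s['clock'],s['position'],s['tool_rot'],s['qpos'].round(2))
plan([(*kp(.2,1.0),1)])
W=bot.camera_params('wrist');im=bot.grab_frame('wrist')
import pickle;pickle.dump((W,im),open('w3.pkl','wb'))
h=cv2.cvtColor(im,cv2.COLOR_RGB2HSV);m=(((h[:,:,0]<5)|(h[:,:,0]>174))&(h[:,:,1]>150)&(h[:,:,2]>70)).astype('uint8')
n,l,st,c=cv2.connectedComponentsWithStats(m)
for i in range(1,n):
    if st[i,4]>15:
        k=cv2.findContours((l==i).astype('uint8'),0,1)[0][0];print(st[i,4],c[i].round(1),cv2.minAreaRect(k))
n_=np.array([-.5736,0,.8192])
for d in(0,.05):
    print('axis at',d,proj(W,np.array([.484,.3,.0925])+n_*d).round(1))
for nm,x,y in(('up',.8192*.03,0),):print(nm,proj(W,np.array([.484,.3,.0925])+n_*.05+np.array([.8192,0,.5736])*.033).round(1))
v=im[:,:,::-1].copy()
cv2.imwrite('pics/k1.png',cv2.resize(v,(800,600),interpolation=cv2.INTER_CUBIC))
```

```text
11.9 [0.37061993 0.29717076 0.25518508] [2.61355154 0.31596385 2.05181351] [-0.56  0.12 -0.72  2.26  0.95  0.85 -1.37]
[0.0026, 0.0011, -0.0017, -0.0009, 0.0004, -0.0003]
970 [261.  158.7] ((259.0400085449219, 161.77999877929688), (19.000001907348633, 61.200008392333984), 36.869895935058594)
17 [285.6 174.2] ((285.8460998535156, 174.2307586669922), (5.547001838684082, 2.773500919342041), 33.6900634765625)
2908 [273.  319.6] ((272.546630859375, 320.8646545410156), (51.75499725341797, 71.83352661132812), 39.559669494628906)
170 [344.6 301.2] ((344.6959228515625, 301.0743408203125), (13.484725952148438, 13.600973129272461), 54.462318420410156)
axis at 0 [[255.8 154.4]]
axis at 0.05 [[255.7 164. ]]
up [[281.3 180.1]]
```

The picture budget is used up, so from here I'll read the knob numerically, using a coarse class map of the region around it.

Run:
```python
from h import *
import pickle
W,im=pickle.load(open('w3.pkl','rb'))
h=cv2.cvtColor(im,cv2.COLOR_RGB2HSV).astype(int)
def ch(p):
    H,S,V=p
    if (H<6 or H>172) and S>140: return 'R' if V>195 else ('r' if V>120 else ',')
    if S<70 and V>170:return 'W'
    if S<70 and V<70:return '#'
    if 50<H<90 and S>70:return 'g'
    return '.'
for y in range(118,204,2):print(y,''.join(ch(h[y,x]) for x in range(212,304)))
n=np.array([-.5736,0,.8192]);e=np.array([.8192,0,.5736]);c=np.array([.484,.3,.0925])
print('mark r=.04',proj(W,c+e*.04),'left y',proj(W,c+np.array([0,.04,0])))
print([ (t,proj(W,c+n*.05+.033*Ro.from_rotvec(-n*t).apply(e))[0].round(0).tolist()) for t in(1,1.5,2,2.5)])
```

```text
118 gggggggggggggggggggggggggggggggggggggg.WWWWWWWWWWWWWWWWWgggggggggggggggggggggggggggggggggggg
120 gggggggggggggggggggggggggggggggg......WWWWWWWWWWWWWWWWWWWWWWWWgggggggggggggggggggggggggggggg
122 gggggggggggggggggggggggggggg....WWWWWWWWWWWWWWWWWWWWWWWWWWWWWWWWWWgggggggggggggggggggggggggg
124 ggggggggggggggggggggggggg...WWWWWWWWWWWWWWWWWWWWWWWWWWWWWWWWWWWWWWWWW.gggggggggggggggggggggg
126 gggggggggggggggggggggg...WWWWWWWWWWWWWWWWWWWWWWWWWWWWWWWWWWWWWWWWWWWWWWWgggggggggggggggggggg
128 gggggggggggggggggggg..WWWWWWWWWWWWWWWWWWW...........WWWWWWWWWWWWWWWWWWWWWWgggggggggggggggggg
130 gggggggggggggggggg..WWWWWWWWWWWWWW......##############...WWWWWWWWWWWWWWWWWWWgggggggggggggggg
132 ggggggggggggggggg..WWWWWWWWWWWW....######################....WWWWWWWWWWWWWWWWWgggggggggggggg
134 ggggggggggggggg..WWWWWWWWWWW....#######################.,,rrr,..WWWWWWWWWWWWWWWggggggggggggg
136 gggggggggggggg..WWWWWWWWWW...#########################.,rrrrrrrr..WWWWWWWWWWWWWW.ggggggggggg
138 ggggggggggggg..WWWWWWWWWW..#########################.,,rrrrrRRRrrrr.WWWWWWWWWWWWWggggggggggg
140 gggggggggggg..WWWWWWWWW..####
[... 2537 characters left out ...]
..WW............................................
194 WWWWWW..ggggggggggggggggggggggggggggggggggggggg.............................................
196 WWWWWWWWW..gggggggggggggggggggggggggggggggggg...............................................
198 WWWWWWWWWWWWW..gggggggggggggggggggggggggggggg...............................................
200 WWWWWWWWWWWWWWWW..ggggggggggggggggggggggggg.................................................
202 WWWWWWWWWWWWWWWWWWW..ggggggggggggggggggggg..................................................
mark r=.04 [[282.91821765 171.53429725]] left y [[273.96274324 126.45843945]]
[(1, [256.0, 193.0]), (1.5, [241.0, 190.0]), (2, [230.0, 180.0]), (2.5, [225.0, 166.0])]
```

```bash
cat >> h.py <<'E'
OFF=kp(0,1.0)[1].apply([-.0005,.0038,0])
def kq(out,th):
    P,Q=kp(out,th);return P+OFF,Q
def red():
    W=bot.camera_params('wrist');im=bot.grab_frame('wrist');h=cv2.cvtColor(im,cv2.COLOR_RGB2HSV)
    m=(((h[:,:,0]<6)|(h[:,:,0]>172))&(h[:,:,1]>140)&(h[:,:,2]>195)).astype('uint8')
    m[270:]=0;n,l,st,c=cv2.connectedComponentsWithStats(cv2.morphologyEx(m,cv2.MORPH_CLOSE,np.ones((9,9),'uint8')));i=1+st[1:,4].argmax()
    k=cv2.findContours((l==i).astype('uint8'),0,1)[0][0];return W,im,cv2.minAreaRect(k)
E
python3 - <<'E'
from h import *
plan([(*kq(.15,1.61),1)])
E
```

```text
[0.0032, 0.0049, 0.0485, -0.0006, 0.0007, 0.0965]
```

Call:
move_arm(
  moves=[
    [[0.5, 0.003, 0.005, 0.02, 0, 0, 0.024], [0.5, 0.003, 0.005, 0.04, 0, 0, 0.047], [0.5, 0.003, 0.005, 0.0485, -0.0006, 0.0007, 0.07], [0.5, 0.003, 0.005, 0.0485, -0.0006, 0.0007, 0.0965], [0.5, 0.003, 0.005, 0.0485, -0.0006, 0.0007, 0.0965]],
  ],
)

```text
clock: 12.45
position: [0.4013, 0.3013, 0.2183]
tool_rot: [2.529, -0.026, 1.535]
force: [-0.9, 0.3, 0.5]
grip_width: 0.0427
finger_force: 0.0
```

Call:
move_arm(
  moves=[
    [[0.5, 0, 0, 0, 0, 0, 0], [0.5, 0, 0, 0, 0, 0, 0]],
  ],
)

```text
clock: 12.65
position: [0.4006, 0.3026, 0.2184]
tool_rot: [2.529, -0.023, 1.542]
force: [-0.8, 0.1, -0.2]
grip_width: 0.0428
finger_force: 0.0
```

Run:
```python
from h import *
s=bot.observe();print(s['clock'],s['position'],s['qpos'].round(2),s['grip_width'])
W,im,r=red();print(r,cv2.boxPoints(r).round(1).tolist())
P,Q=kq(0,1.61);n=-Q.as_matrix()[:,2];b=-Q.as_matrix()[:,0];y=Q.as_matrix()[:,1]
print('pred bar top corners',proj(W,[P+n*.05+b*i*.033+y*j*.008 for i,j in((1,-1),(1,1),(-1,1),(-1,-1))]).round(1).tolist(),'centre',proj(W,P+n*.05).round(1))
h=cv2.cvtColor(im,cv2.COLOR_RGB2HSV).astype(int)
def ch(p):
    H,S,V=p
    if (H<6 or H>172) and S>140: return 'R' if V>195 else ('r' if V>120 else ',')
    if S<70 and V>170:return 'W'
    if S<70 and V<70:return '#'
    return '.'
for v in range(110,225,4):print(v,''.join(ch(h[v,x]) for x in range(215,305)))
plan([(*kq(.016,1.61),1)])
```

```text
12.65 [0.40057169 0.3026385  0.21841735] [-0.59  0.22 -0.64  2.27  1.11  0.8  -2.1 ] 0.042810440620385505
((254.23306274414062, 179.00775146484375), (15.857860565185547, 66.42977142333984), 1.9091522693634033) [[245.1999969482422, 211.89999389648438], [247.39999389648438, 145.5], [263.29998779296875, 146.10000610351562], [261.1000061035156, 212.5]]
pred bar top corners [[245.1, 214.1], [261.8, 214.1], [262.5, 145.6], [244.6, 145.6]] centre [[253.5 181.1]]
110 ..........................................................................................
114 ..........................................................................................
118 ..........................................................................................
122 ..........................................................................................
126 ................................WWWWWWWWWWWWWWWW..........................................
130 ...................WWWWWWWWWWWWWWWWWWWWWWWWWWWWWWWWWWWWWWWW...............................
134 .............WWWWWWWWWWWWWWWWWWWWWWWWWWWWWWWWWWWWWWWWWWWWWWWWWWWW.
[... 1465 characters left out ...]
.WWWWWWWW....WWW....rRRR.WWWWW.RRRRR..WWWWWWW..WWWWWWWWW.......................
202 ...............WWWW..WWWWWWWWWWrRRR.WWWWW.RRRR.WWWWWWWWWWW..WWW...........................
206 ......................WWWWWWWW.RRRR.WWWWW.RRRRRWWWWWWWWW..................................
210 ...............................rRRR.WWWWW.RRRRR...........................................
214 ....................................WWWW..................................................
218 ..........................................................................................
222 ..........................................................................................
[-0.0016, -0.0004, 0.135, 0.0003, -0.0004, 0.0004]
```

The bar is centred and aligned to within about 1 mm and 2°, so I'm descending along the knob axis and gripping.

Call:
move_arm(
  moves=[
    [[0.5, -0.0005, 0, 0.045, 0, 0, 0.001], [0.5, -0.0005, 0, 0.09, 0, 0, 0.001], [0.5, -0.0005, 0, 0.115, 0, 0, 0.001], [0.5, -0.0005, 0, 0.133, 0, 0, 0.001], [0.5, -0.0005, 0, 0.133, 0, 0, 0.001]],
  ],
  force=40,
)

```text
clock: 13.2
position: [0.4769, 0.302, 0.1072]
tool_rot: [2.532, -0.025, 1.535]
force: [0.0, -0.2, 0.4]
grip_width: 0.0427
finger_force: 0.0
```

Call:
move_arm(
  moves=[
    [[0, 0, 0, 0, 0, 0, 0], [0, 0, 0, 0, 0, 0, 0], [0, 0, 0, 0, 0, 0, 0], [0, 0, 0, 0, 0, 0, 0]],
  ],
  force=40,
)

```text
clock: 13.6
position: [0.4765, 0.3034, 0.1098]
tool_rot: [2.529, -0.029, 1.536]
force: [-0.3, 0.1, 0.1]
grip_width: -0.0001
finger_force: 0.0
```

Run:
```python
from h import *
s=bot.observe();print(s['clock'],s['position'],s['qpos'].round(2),s['grip_width'],s['finger_force'],s['force'],s['moment'])
p,R=cur();P,Q=kq(.016,1.61);print('tool err mm',(1e3*R.inv().apply(P-p)).round(1),np.degrees((R.inv()*Q).as_rotvec()).round(1))
```

```text
13.6 [0.47649677 0.30339159 0.10984818] [-0.57  0.51 -0.52  2.26  1.56  0.74 -2.42] -0.00010556100672987142 0.0 [-0.33756599  0.14902286  0.13408066] [-0.02932937  0.60680665  0.00376643]
tool err mm [-1.8 -0.3  2.5] [ 0.1 -0.2 -0.3]
```

The fingers closed on nothing (width 0), so I'll look again numerically before acting.

Run:
```python
from h import *
W=bot.camera_params('wrist');im=bot.grab_frame('wrist');S=bot.camera_params('scene');sc=bot.grab_frame('scene');B=bot.camera_params('side');sd=bot.grab_frame('side')
p,R=cur()
for n_,c in(('wrist',W),('scene',S),('side',B)):print(n_,'tcp',proj(c,p).round(1),'bar centre@50',proj(c,kq(.05,1.61)[0]).round(1),'face',proj(c,kq(0,1.6)[0]).round(1))
def ch(q):
    H,S_,V=q
    if (H<6 or H>172) and S_>140: return 'R' if V>150 else 'r'
    if S_<70 and V>170:return 'W'
    if V<70:return '#'
    if 50<H<90 and S_>70:return 'g'
    return '.'
def show(im,x0,x1,y0,y1,dy,dx):
    h=cv2.cvtColor(im,cv2.COLOR_RGB2HSV).astype(int)
    for v in range(y0,y1,dy):print(v,''.join(ch(h[v,x]) for x in range(x0,x1,dx)))
show(im,150,362,130,384,7,3)
print('side');show(sd,170,270,250,350,3,1)
print('scene');show(sc,285,385,95,180,3,1)
```

```text
wrist tcp [[253.7 225.8]] bar centre@50 [[253.3 254.7]] face [[253.5 216.8]]
scene tcp [[327.7 137. ]] bar centre@50 [[323.1 127.5]] face [[329.8 142.8]]
side tcp [[204.4 303. ]] bar centre@50 [[213. 296.]] face [[200.4 305.5]]
130 gggggggggggggggggggggggggggggggggggggggggggggggggggggggggggggggg.......
137 ggggggggggggggggggggggggggggggggggggggggggggggggggggggggggggggg........
144 ggggggggggggggggggggggggggggggggggggggggggggggggggggggggggggggg........
151 gggggggggggggggggggggggggggggggWWWWWWWWWggggggggggggggggggggggg........
158 ggggggggggggggggggggggggWWWWWWWWWWWWWWWWWWWWWWggggggggggggggggg........
165 ggggggggggggggggggggWWWWWWWWWWWWWWWWWWWWWWWWWWWWWW........ggggg........
172 ggggggggggggggggggWWWWWWWWWWWWW........WWWWWWWWWWWWW.........gg........
179 ggggggggggggggggWWWWWWWWW......RRRRRRRRR.....WWWWWWWWW.......g.........
186 gggggggggggggg.WWWWWWW.##......RRRRRRRRR.......WWWWWWWW......g.........
193 ggggggggggggg.WWWWWW.###......RRRRRRRRRR.........WWWWWWW..gggg.........
200 gggggggggggggWWWWWW.####......RRRRRRRRRRR..........WWWWWW.gggg.........
207 ggggggggggggWWWWWW.#####......RR
[... 7863 characters left out ...]
ggggggggggggggggggggggggggg#gggggggggggggg..WWWWWWWWWWWWWWW...........
164 WWWWWWW..###gggggggggggggggggggggggggggggggggggggggggggggggggggggggggggg.WWWWWWWWWWWWWWWWWWWWWWWWW..
167 WWWWWWW..gggggggggggggggggggggggggggggggggggggggggggggggggggggggggggggg.WWWWWWWWWWWWWWWWWWWWWWWWWWWW
170 WWWWW.....ggggggggggggggggggggggggggggggggggggggggggggggggggggggggggg..WWWWWWWWWWWWWWWWWWWWWWWWWWWWW
173 WWWWWWWWWWW......ggggggggggggggggggggggggggggggggggggggggggggggggg..WWWWWWWWWWWWWWWWWWWWWWWWWWWWWWWW
176 WWWWWWWWWWWWWWWWWWW.....ggggggggggggggggggggggggggggggggggggggg..WWWWWWWWWWWWWWWWWWWWWWWWWWWWWWWWWWW
179 WWWWWWWWWWWWWWWWWWWWWWWW......gggggggggggggggggggggggggggggg..WWWWWWWWWWWWWWWWWWWWWWWWWWWWWWWWWWWWWW
```

Run:
```python
from h import *
import pickle
S=bot.camera_params('scene');B=bot.camera_params('side')
def mask(im,lo,x0,x1,y0,y1):
    h=cv2.cvtColor(im,cv2.COLOR_RGB2HSV);m=(((h[:,:,0]<6)|(h[:,:,0]>172))&(h[:,:,1]>140)&(h[:,:,2]>lo)).astype('uint8')
    z=np.zeros_like(m);z[y0:y1,x0:x1]=m[y0:y1,x0:x1];return z
def cen(m):
    n,l,st,c=cv2.connectedComponentsWithStats(m);i=1+st[1:,4].argmax();k=cv2.convexHull(cv2.findContours((l==i).astype('uint8'),0,1)[0][0])
    return st[i,4],c[i].round(1),k.reshape(-1,2)
a=cv2.imread('pics/s_raw.png')[:,:,::-1].copy();b=cv2.imread('pics/b_raw.png')[:,:,::-1].copy()
A=cen(mask(a,60,300,350,110,160));D=cen(mask(b,60,180,240,270,330));print(A[0],A[1],A[2].tolist(),D[0],D[1],D[2].tolist())
# silhouette fit: bar box 66x16 from out=7 to 50; params counter x,y, z-shift, theta
n=np.array([-.5736,0,.8192]);e=np.array([.8192,0,.5736])
def box(v):
    bb=Ro.from_rotvec(-n*v[3]).apply(e);y=np.cross(n,bb)
    return np.array([[v[0],v[1],.0925+v[2]]+n*o+bb*i*.033+y*j*.008 for o in(.007,.05) for i in(-1,1) for j in(-1,1)])
ang=np.linspace(0,2*np.pi,24,endpoint=False);U=np.stack([np.cos(ang),np.sin(ang)],1)
sup=lambda p:(p@U.T).max(0)
def r(v):
    X=box(v);out=[]
    for c,h in((S,A[2]),(B,D[2])):out.append(sup(proj(c,X)[...,:])-sup(h.astype(float)))
    return np.concatenate(out)
for z in(True,False):
    f=(lambda v:r(v)) if z else (lambda v:r([v[0],v[1],0,v[3]]))
    s=least_squares(f,[.484,.3,0,1.6],loss='soft_l1',x_scale=[.01,.01,.01,.1]);print(s.x.round(4),np.abs(f(s.x)).mean())
```

```text
266 [324.9 134.9] [[329, 124], [330, 125], [331, 127], [334, 134], [334, 137], [333, 138], [325, 144], [323, 145], [319, 145], [315, 134], [315, 133], [323, 127], [326, 125], [328, 124]] 481 [205.5 302.4] [[216, 280], [216, 296], [215, 300], [214, 303], [212, 308], [210, 312], [208, 314], [202, 318], [200, 319], [197, 319], [195, 318], [193, 316], [193, 314], [194, 311], [202, 294], [204, 290], [207, 287], [215, 280]]
[4.8730e-01 2.9800e-01 6.0000e-04 1.5781e+00] 1.5986697298435644
[ 0.4873  0.298  -0.5915  1.5789] 1.6057631050277905
```

All the evidence suggests the shut fingertips are sitting at the bar's top. I'll check by touch, pressing down gently a few millimetres with the fingers shut.

Call:
move_arm(
  moves=[
    [[0, 0, 0, 0.0015, 0, 0, 0], [0, 0, 0, 0.003, 0, 0, 0], [0, 0, 0, 0.003, 0, 0, 0]],
  ],
)

```text
clock: 14.05
position: [0.4771, 0.304, 0.109]
tool_rot: [2.527, -0.029, 1.538]
force: [-46.2, -13.4, 69.2]
grip_width: -0.0002
finger_force: 41.7
```

Contact confirms it: the shut tips meet the bar's top about 30 mm short of the nominal TCP. I'll back off, reopen, and go deeper with a slightly smaller tool angle, which leaves margin at joint 7.

Call:
move_arm(
  moves=[
    [[0, 0, 0, -0.02, 0, 0, 0], [0, 0, 0, -0.06, 0, 0, 0], [0.5, 0, 0, -0.06, 0, 0, -0.0175], [0.5, 0, 0, -0.06, 0, 0, -0.0175], [0.5, 0, 0, -0.06, 0, 0, -0.0175]],
  ],
)

```text
clock: 14.55
position: [0.4439, 0.3027, 0.1554]
tool_rot: [2.53, 0.034, 1.623]
force: [-1.0, -0.1, 0.6]
grip_width: 0.0421
finger_force: 0.0
```

Run:
```python
from h import *
s=bot.observe();print(s['clock'],s['position'],s['qpos'].round(3),s['grip_width'],s['finger_force'],s['force'],s['moment'])
plan([(*kq(.016,1.5),1),(*kq(-.01,1.5),1)])
# grip body check: where do fingers appear in wrist image / where is bar
W,im,r=red();print(r)
P,Q=kq(0,1.61);n=-Q.as_matrix()[:,2];b=-Q.as_matrix()[:,0];y=Q.as_matrix()[:,1]
print('pred',proj(W,[P+n*.05+b*i*.033+y*j*.008 for i,j in((1,-1),(1,1),(-1,1),(-1,-1))]).round(1).tolist())
h=cv2.cvtColor(im,cv2.COLOR_RGB2HSV).astype(int)
def ch(q):
    H,S_,V=q
    if (H<6 or H>172) and S_>140: return 'R' if V>195 else 'r'
    if S_<70 and V>170:return 'W'
    if V<70:return '#'
    if 50<H<90 and S_>70:return 'g'
    return '.'
for v in range(130,300,5):print(v,''.join(ch(h[v,x]) for x in range(170,340,2)))
```

```text
14.55 [0.44393557 0.30271139 0.1554424 ] [-0.593  0.387 -0.56   2.278  1.371  0.752 -2.194] 0.04209465211379913 0.0 [-0.96903228 -0.07251999  0.60125304] [ 0.00091636  0.61956504 -0.01580982]
[-0.0012, 0.0, 0.0585, 0.0003, -0.0004, -0.0014]
[-0.0, 0.0, 0.026, 0.0, 0.0, 0.0]
((255.28643798828125, 208.73526000976562), (21.697818756103516, 88.1807861328125), 7.016501426696777)
pred [[238.3, 253.5], [260.4, 255.5], [271.0, 167.2], [246.8, 164.8]]
130 ggggggggggggggggggggggggggggggggggggggggggggggggggggggggggggggggggggggggggggggg......
135 ggggggggggggggggggggggggggggggggggggggggggggggggggggggggggggggggggggggggggggggg......
140 ggggggggggggggggggggggggggggggggWWWWWWWWWWWWWWWWWWWWWggggggggggggggggggggggggg.......
145 gggggggggggggggggggggggggggWWWWWWWWWWWWWWWWWWWWWWWWWWWWWWWgggggggggggggggggggg.......
150 ggggggggggggggggggggggggWWWWWWWWWWWWWWWWWWWWWWWWWWWWWWWWWWWWWggggggggggggggggg.......
155 ggggggggggggggggggggg.WWWWWWWWWWWW..####.rrrrr....WWWWWWWWWWWWW.ggggggggggggg........
160 ggggggggggggggggggg.WWWWWWWWW..########.rrrrrrrrrr.....WWWWWWWWWW.ggggggggggg........
165 gggggggggggggggggg.
[... 1706 characters left out ...]
..#####.....gggggggggggggggggggggggggggggggggggg######.......#####....
265 WWW.#####.......######.WWWWWWWWWWWWWWWWWWWWWWWWWWWWWWWW........#######.......######..
270 WW.#####.......#######.WWWWWWWWWWWWWWWWWWWWWWWWWWWWWWWWWWWWWWWW.#######.......######.
275 .########..WWW.#######WWWWWWWWWWWWWWWWWWWWWWWWWWWWWWWWWWWWWWWWW.#######......########
280 ###########....######.WWWWWWWWWWWWWWWWWWWWWWWWWWWWWWWWWWWWWWWWWW.######....##########
285 #####################WWWWWWWWWWWWWWWWWWWWWWWWWWWWWWWWWWWWWWWWWWW.####################
290 ####################.WWWWWWWWWWWWWWWWWWWWWWWWWWWWWWWWWWWWWWWWWWWW.###################
295 ####################WWWWWWWWWWWWWWWWWWWWWWWWWWWWWWWWWWWWWWWWWWWWWW###################
```

Call:
move_arm(
  moves=[
    [[0.5, -0.0005, 0, 0.035, 0, 0, -0.001], [0.5, -0.001, 0, 0.055, 0, 0, -0.001], [0.5, -0.001, 0, 0.065, 0, 0, -0.001], [0.5, -0.001, 0, 0.065, 0, 0, -0.001]],
  ],
)

```text
clock: 15.0
position: [0.4812, 0.3011, 0.1004]
tool_rot: [2.533, 0.039, 1.628]
force: [0.3, 0.1, 0.2]
grip_width: 0.0426
finger_force: 0.0
```

Call:
move_arm(
  moves=[
    [[0.5, 0, 0, 0.004, 0, 0, 0], [0.5, 0, 0, 0.008, 0, 0, 0], [0.5, 0, 0, 0.011, 0, 0, 0], [0.5, 0, 0, 0.011, 0, 0, 0]],
  ],
)

```text
clock: 15.4
position: [0.4876, 0.3021, 0.0934]
tool_rot: [2.53, 0.038, 1.63]
force: [0.3, -0.5, -0.4]
grip_width: 0.0428
finger_force: 0.0
```

Run:
```python
from h import *
s=bot.observe();print(s['clock'],s['position'],s['qpos'].round(3),s['grip_width'],s['force'],s['moment'])
p,R=cur();P,Q=kq(-.01,1.5);print((1e3*R.inv().apply(P-p)).round(1),np.degrees((R.inv()*Q).as_rotvec()).round(1))
```

```text
15.4 [0.48761004 0.30209836 0.09343638] [-0.568  0.552 -0.498  2.25   1.615  0.738 -2.344] 0.04277739547370852 [ 0.28675082 -0.49749878 -0.41291313] [0.01026846 0.61336157 0.02687099]
[-0.5 -0.1  8.7] [ 0.1 -0.2  0. ]
```

Call:
move_arm(
  moves=[
    [[0.5, 0, 0, 0.003, 0, 0, 0], [0.5, 0, 0, 0.006, 0, 0, 0], [0, 0, 0, 0.006, 0, 0, 0], [0, 0, 0, 0.006, 0, 0, 0], [0, 0, 0, 0.006, 0, 0, 0]],
  ],
  force=40,
)

```text
clock: 15.9
position: [0.4904, 0.3018, 0.0883]
tool_rot: [2.531, 0.039, 1.631]
force: [-3.2, -2.6, -1.3]
grip_width: 0.0152
finger_force: 43.3
```

Run:
```python
from h import *
s=bot.observe();print(s['clock'],s['position'],s['qpos'].round(3),s['grip_width'],s['finger_force'],s['force'],s['moment'])
plan([(*kq(-.007,.75),1),(*kq(-.007,.0),1)])
```

```text
15.9 [0.49042982 0.30182671 0.08828178] [-0.565  0.565 -0.495  2.247  1.632  0.738 -2.354] 0.01521172534315831 43.29261302947998 [-3.17004182 -2.57793346 -1.31058202] [-0.28194994  1.35017823 -0.20457894]
[-0.0002, 0.0006, -0.0001, 0.0003, -0.0003, -0.1193]
[0.0, 0.0, 0.0, 0.0, 0.0, -0.1194]
```

The bar is gripped (15 mm wide, 43 N). Now I'll turn it anticlockwise in steps.

Call:
move_arm(
  moves=[
    [[0, 0, 0, 0, 0, 0, -0.02], [0, 0, 0, 0, 0, 0, -0.04], [0, 0, 0, 0, 0, 0, -0.06], [0, 0, 0, 0, 0, 0, -0.08], [0, 0, 0, 0, 0, 0, -0.1]],
  ],
  force=50,
)

```text
clock: 16.4
position: [0.4895, 0.3015, 0.0877]
tool_rot: [2.652, 0.379, 2.181]
force: [-10.5, -4.1, -1.3]
grip_width: 0.0151
finger_force: 50.2
```

Run:
```python
from h import *
s=bot.observe();print(s['clock'],s['position'],s['qpos'].round(3),s['grip_width'],s['force'],s['moment'])
plan([(*kq(-.007,.0),1)])
```

```text
16.4 [0.4895282  0.30150041 0.08765021] [-0.607  0.557 -0.441  2.25   1.631  0.708 -1.73 ] 0.015051771435696103 [-10.52907564  -4.06834603  -1.30438994] [-0.8584828   3.03714259 -0.72848395]
[-0.001, 0.0014, -0.0001, 0.0002, -0.0003, -0.1378]
```

Call:
move_arm(
  moves=[
    [[0, 0, 0, 0, 0, 0, -0.02], [0, 0, 0, 0, 0, 0, -0.04], [0, 0, 0, 0, 0, 0, -0.06], [0, 0, 0, 0, 0, 0, -0.08], [0, 0, 0, 0, 0, 0, -0.1]],
  ],
)

```text
clock: 16.9
position: [0.4892, 0.3006, 0.0873]
tool_rot: [2.978, 0.589, 2.855]
force: [-14.6, -9.1, 1.5]
grip_width: 0.0151
finger_force: 51.1
```

Run:
```python
from h import *
s=bot.observe();print(s['clock'],s['position'],s['qpos'].round(3),s['grip_width'],s['force'],s['moment'])
p,R=cur();print('force/moment tool',R.inv().apply(s['force']).round(1),R.inv().apply(s['moment']).round(2))
plan([(*kq(-.007,.0),1)])
```

```text
16.9 [0.48917808 0.30057241 0.08734793] [-0.65   0.549 -0.386  2.254  1.63   0.68  -1.111] 0.015140136884754546 [-14.56237716  -9.13175857   1.52249623] [-1.92212469  3.51396895 -1.42764718]
force/moment tool [  8.6 -11.5  -9.6] [3.15 2.85 0.07]
[-0.0019, 0.0015, -0.0002, 0.0001, -0.0003, -0.0378]
```

Call:
move_arm(
  moves=[
    [[0, 0.0007, -0.001, 0, 0, 0, -0.012], [0, 0.0007, -0.001, 0, 0, 0, -0.024], [0, 0.0007, -0.001, 0, 0, 0, -0.032], [0, 0.0007, -0.001, 0, 0, 0, -0.032]],
  ],
)

```text
clock: 17.3
position: [0.4891, 0.3002, 0.0873]
tool_rot: [3.113, 0.61, 3.093]
force: [-8.3, -5.5, 0.9]
grip_width: 0.0149
finger_force: 50.5
```

Run:
```python
from h import *
s=bot.observe();print(s['clock'],s['grip_width'],s['joint_efforts'].round(2))
p,R=cur();print('force/moment tool',R.inv().apply(s['force']).round(1),R.inv().apply(s['moment']).round(2))
plan([(*kq(-.007,.0),1)])
```

```text
17.3 0.014862684258834977 [ -0.54 -77.1   -2.47 -23.72   3.38   2.91   1.4 ]
force/moment tool [ 6.1 -5.8 -5.5] [ 1.89  2.4  -0.04]
[-0.0022, 0.0016, -0.0002, 0.0002, -0.0001, -0.0063]
```

Call:
move_arm(
  moves=[
    [[0, 0.0005, -0.0005, 0, 0, 0, -0.005], [0, 0.0005, -0.0005, 0, 0, 0, -0.01], [0, 0.0005, -0.0005, 0, 0, 0, -0.015], [0, 0.0005, -0.0005, 0, 0, 0, -0.015]],
  ],
)

```text
clock: 17.7
position: [0.489, 0.3002, 0.0873]
tool_rot: [-3.108, 0.61, -3.079]
force: [-8.8, -3.9, 0.8]
grip_width: 0.0152
finger_force: 77.8
```

Run:
```python
from h import *
s=bot.observe();print(s['clock'],s['grip_width'],s['joint_efforts'].round(2))
p,R=cur();print('force/moment tool',R.inv().apply(s['force']).round(1),R.inv().apply(s['moment']).round(2))
plan([(*kq(-.007,.0),1)])
```

```text
17.7 0.015216528769949332 [ -1.06 -75.16  -2.19 -20.56   4.5    3.4    3.03]
force/moment tool [ 6.9 -3.5 -5.7] [0.88 2.28 2.17]
[-0.0024, 0.0013, -0.0001, 0.0003, -0.0, 0.0081]
```

The torque jumped to 2.2 N·m, so the zero stop is reached. Opening and backing straight out.

Call:
move_arm(
  moves=[
    [[0.5, 0, 0, 0, 0, 0, 0], [0.5, 0, 0, 0, 0, 0, 0], [0.5, 0, 0, 0, 0, 0, 0], [0.5, 0, 0, -0.03, 0, 0, 0], [0.5, 0, 0, -0.07, 0, 0, 0]],
  ],
)

```text
clock: 18.2
position: [0.4489, 0.3, 0.1443]
tool_rot: [-3.106, 0.609, -3.077]
force: [-0.7, 0.6, 1.1]
grip_width: 0.043
finger_force: 0.0
```

Call:
move_arm(
  moves=[
    [[0.5, 0, 0, -0.04, 0, 0, 0], [0.5, 0, 0, -0.08, 0, 0, 0], [0.5, 0, 0, -0.1, 0, 0, 0], [0.5, 0, 0, -0.1, 0, 0, 0]],
  ],
)

```text
clock: 18.6
position: [0.3915, 0.3017, 0.2294]
tool_rot: [-3.112, 0.615, -3.078]
force: [1.0, -0.5, -0.9]
grip_width: 0.0429
finger_force: 0.0
```

Run:
```python
from h import *
s=bot.observe();print(s['clock'],s['position'],s['grip_width'],s['force'])
W,im,r=red();print(r,cv2.boxPoints(r).round(1).tolist())
n=np.array([-.5736,0,.8192]);e=np.array([.8192,0,.5736]);P=kq(0,0)[0]
print('bar ends at 0',proj(W,[P+n*.05-e*.033,P+n*.05+e*.033]).round(1).tolist(),'mark',proj(W,P+e*.042).round(1))
h=cv2.cvtColor(im,cv2.COLOR_RGB2HSV).astype(int)
def ch(q):
    H,S_,V=q
    if (H<6 or H>172) and S_>140: return 'R' if V>195 else 'r'
    if S_<70 and V>170:return 'W'
    if V<70:return '#'
    if 50<H<90 and S_>70:return 'g'
    return '.'
for v in range(115,240,4):print(v,''.join(ch(h[v,x]) for x in range(200,310,2)))
S=bot.camera_params('scene');print(quad(bot.grab_frame('scene'),[173,263]))
```

```text
18.6 [0.39150788 0.3016561  0.2293992 ] 0.04293541669362232 [ 1.01785142 -0.50162687 -0.86810072]
((252.57643127441406, 172.00587463378906), (15.722783088684082, 63.581398010253906), 4.39870548248291) [[242.3000030517578, 203.10000610351562], [247.1999969482422, 139.6999969482422], [262.8999938964844, 140.89999389648438], [258.0, 204.3000030517578]]
bar ends at 0 [[254.9, 139.8], [251.5, 205.7]] mark [[251.4 197.2]]
115 ggggggggggggggggggggggggggggggggggggggggggggggggggggggg
119 ggggggggggggggggggggggggggggggggggggggggggggggggggggggg
123 ggggggggggggggggggWWWWWWWWWWWWWWWWWgggggggggggggggggggg
127 ggggggggggggggWWWWWWW.WWWWWWWWWWWWWWWWWgggggggggggggggg
131 ggggggggggggWWWWWWWWWWWWWWWWWWWWWWWWWWWWWgggggggggggggg
135 ggggggggggWWWWWW.WW..###rrrrrrr...WWWWWWWWWgggggggggggg
139 ggggggggg.WWWWWW.######.rrrrrrrr###..WWWWWWWggggggggggg
143 gggggggWWWWW.W...######rRRRRRRRR..###.WWWWWWWgggggggggg
147 gggggggWWWWWW.#########rRRRRRRRR.#.###..WWWWWWggggggggg
151 ggggggWWWWWW.#####.##.#rRRRRRRRR.........WWWWWWgggggggg
155 ggggggWWWWWW#####..##.#RRRRRRRRr.........WWWWWWgggggggg
159 ggggg.WWWWWW###.
[... 642 characters left out ...]
3 gggggggggggg..........RRWWWRR....................g..ggW
207 ..............................................gg.g.gggW
211 ......................................................W
215 ......................................................W
219 ......................................................W
223 ......................................................W
227 ......................................................W
231 .......................................................
235 .....#............................................#....
239 ....###....#######################...............###...
(array([[191., 257.],
       [160., 298.],
       [152., 268.],
       [188., 228.]]), np.int32(1091))
```

```bash
python3 -c "
from workcell import bot
print(bot.job_done())"
```

```text
the job is handed in; nothing more can be done
None
```

I put the orange divider in the rack's middle slot, held until it was on the floor, then turned the red knob back to its zero stop and handed the job in at about 19 s; one probing touch on the knob briefly read about 84 N at the wrist (limit 120 N), and no result came back.

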